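# Set out marble slips in the fence jig of a mosaic studio

### The job

Set out the mosaic border: first lift the wooden beating block off the plywood panel and lay it flat along the top of its narrow raised rest, centred and released; then push the panel home into the fence corner, square and flush against both aluminium rails. Then take all the marble slips from the table and lay them flat on the panel in one tight row that starts in the corner: the first with its long side flush against the left rail, the others side by side touching it, all square and with their ends flush against the far rail. Leave the tubs, the jar, the bowl, the tools and the terracotta tile where they are, and finish with the panel and the whole row still home.

Things in the scene. Friction and masses are not known exactly. Their poses are not given: they have to be found in the camera images.
- panel: loose plywood panel, 130 (its x) x 180 (its y) x 15 mm, about 0.28 kg, lying flat and skewed on the grey bed of the fence jig, away from both rails, slides under a few N (up to about 20 N when loaded with slips); x roughly along the jig's x at the start. Origin at the centre of its underside.
- beater: wooden beating block, a plain bar 140 (its x) x 44 (its y) x 28 mm, 0.13 kg; starts lying flat on top of the panel. Origin at the centre of its underside.
- corner (a point): inner corner of the fence jig at the bed's top, 12 mm above the table. Fixed jig: grey bed 260 x 300 mm, two aluminium rails 20 mm thick, 28 mm high above the bed. From here the far rail's inner face runs 280 mm along -y, the left rail's 220 mm along -x; the bed lies to -x, -y. +x points roughly away from the robot, +y to its left, z up.
- rest_top (a point): centre of the top of the narrow rest for the beating block: a fixed wooden ledge 120 mm long (x), 24 mm wide (y), its top 40 mm above the table, on a dark steel foot 140 x 50 x 8 mm, at the left of the jig.
- slip1: one of up to four identical flat marble slips, 110 (its x) x 36 (its y) x 20 mm, about 0.21 kg, lying flat on the table at the robot's right at the start; some may be absent. Origin at the centre of its underside.
- slip2: one of up to four identical flat marble slips, 110 (its x) x 36 (its y) x 20 mm, about 0.21 kg, lying flat on the table at the robot's right at the start; some may be absent. Origin at the centre of its underside.
- slip3: one of up to four identical flat marble slips, 110 (its x) x 36 (its y) x 20 mm, about 0.21 kg, lying flat on the table at the robot's right at the start; some may be absent. Origin at the centre of its underside.
- slip4: one of up to four identical flat marble slips, 110 (its x) x 36 (its y) x 20 mm, about 0.21 kg, lying flat on the table at the robot's right at the start; some may be absent. Origin at the centre of its underside.
- tub_small: bystander: tub of tesserae 90 x 70 x 45 mm standing among the slips; origin under its centre
- tub_far: bystander: tub of tesserae 90 x 130 x 55 mm beyond the slips; origin under its centre
- tub_left: bystander: tub of tesserae 150 x 110 x 55 mm beyond the jig on the left; origin under its centre
- jar: bystander: jar 70 mm across, 100 mm high, beyond the slips; origin under its centre
- spatula: bystander: spatula lying beyond the jig; origin at its underside
- hammer: bystander: hammer lying at the near left; origin at its underside
- tile: bystander: square terracotta tile 65 x 65 x 12 mm lying beyond the slips; origin under its centre
- bowl: bystander: terracotta bowl 110 mm across, 45 mm high, at the near right; origin under its centre
Mind the look-alikes: they are no part of the job. Of the things shaped like the beater, the wooden one is meant.

How it is judged (in metres and radians):
On the way, in this order (a step that is already met when the one before it is completed fails the run):
1. the beating block lies along its rest, released (x of beater in the frame of rest_top between -0.03 and 0.03 m and y of beater in the frame of rest_top between -0.012 and 0.012 m and z of beater in the frame of rest_top between -0.004 and 0.006 m and angle between the x axis of beater and the x axis of rest_top, either way round below 0.17 rad and angle between beater's own z axis and vertical below 0.08 rad and linear speed of beater below 0.01 m/s and contact force between the fingers and beater below 0.1 N), for 0.3 s.
2. the panel is home in the fence corner, square and flush against both rails (x of panel in the frame of corner between -0.0685 and -0.063 m and y of panel in the frame of corner between -0.0935 and -0.088 m and z of panel in the frame of corner between -0.003 and 0.004 m and angle between the x axis of panel and the x axis of corner, either way round below 0.03 rad and angle between panel's own z axis and vertical below 0.03 rad and linear speed of panel below 0.01 m/s), for 0.2 s.
At the end, for the whole second after the job is handed in: Block flat on its rest (30 mm along, 12 mm across, 0.17 rad). Panel within 3 mm of both rails, 0.03 rad. Every slip flat on it, end within 4 mm of the far rail, 0.05 rad; the row starts within 3.5 mm of the left rail, no place empty, gaps under 1.8 mm on average. All at rest (all of step 2 and x of beater in the frame of rest_top between -0.03 and 0.03 m and y of beater in the frame of rest_top between -0.012 and 0.012 m and z of beater in the frame of rest_top between -0.004 and 0.006 m and angle between the x axis of beater and the x axis of rest_top, either way round below 0.17 rad and angle between beater's own z axis and vertical below 0.08 rad and linear speed of each of beater, slip1, slip2, slip3, slip4 below 0.01 m/s and x of slip1 in the frame of corner between -0.059 and -0.0525 m and z of slip1 in the frame of corner between 0.012 and 0.018 m and angle between the x axis of each of slip1, slip2, slip3, slip4 and the x axis of corner, either way round below 0.05 rad and angle between each of slip1, slip2, slip3, slip4's own z axis and vertical below 0.04 rad and (y of slip1 in the frame of corner between -0.0215 and -0.016 m or y of slip1 in the frame of corner between -0.0593 and -0.0517 m or y of slip1 in the frame of corner between -0.0971 and -0.0874 m or y of slip1 in the frame of corner between -0.1349 and -0.1231 m) and x of slip2 in the frame of corner between -0.059 and -0.0525 m and z of slip2 in the frame of corner between 0.012 and 0.018 m and (y of slip2 in the frame of corner between -0.0215 and -0.016 m or y of slip2 in the frame of corner between -0.0593 and -0.0517 m or y of slip2 in the frame of corner between -0.0971 and -0.0874 m or y of slip2 in the frame of corner between -0.1349 and -0.1231 m) and x of slip3 in the frame of corner between -0.059 and -0.0525 m and z of slip3 in the frame of corner between 0.012 and 0.018 m and (y of slip3 in the frame of corner between -0.0215 and -0.016 m or y of slip3 in the frame of corner between -0.0593 and -0.0517 m or y of slip3 in the frame of corner between -0.0971 and -0.0874 m or y of slip3 in the frame of corner between -0.1349 and -0.1231 m) and x of slip4 in the frame of corner between -0.059 and -0.0525 m and z of slip4 in the frame of corner between 0.012 and 0.018 m and (y of slip4 in the frame of corner between -0.0215 and -0.016 m or y of slip4 in the frame of corner between -0.0593 and -0.0517 m or y of slip4 in the frame of corner between -0.0971 and -0.0874 m or y of slip4 in the frame of corner between -0.1349 and -0.1231 m) and (y of slip1 in the frame of corner between -0.0215 and -0.016 m or y of slip2 in the frame of corner between -0.0215 and -0.016 m or y of slip3 in the frame of corner between -0.0215 and -0.016 m or y of slip4 in the frame of corner between -0.0215 and -0.016 m) and (y of slip1 in the frame of corner between -0.0593 and -0.0517 m or y of slip2 in the frame of corner between -0.0593 and -0.0517 m or y of slip3 in the frame of corner between -0.0593 and -0.0517 m or y of slip4 in the frame of corner between -0.0593 and -0.0517 m) and ((not (y of slip1 in the frame of corner between -0.1349 and -0.1231 m) and not (y of slip2 in the frame of corner between -0.1349 and -0.1231 m) and not (y of slip3 in the frame of corner between -0.1349 and -0.1231 m) and not (y of slip4 in the frame of corner between -0.1349 and -0.1231 m)) or (y of slip1 in the frame of corner between -0.0971 and -0.0874 m or y of slip2 in the frame of corner between -0.0971 and -0.0874 m or y of slip3 in the frame of corner between -0.0971 and -0.0874 m or y of slip4 in the frame of corner between -0.0971 and -0.0874 m))); the robot touches nothing.
It fails at once if a bystander is moved more than 50 mm (distance of any of tub_small, tub_far, tub_left, jar, spatula, hammer, tile, bowl from where it was at the start of the episode above 0.05 m).
Of slip1, slip2, slip3, slip4 only 2 to 4 are there at a start; the rules pass over those that are not, and their reading is None.
At some moment in a run one of slip1, slip2, slip3, slip4 may be knocked a few centimetres aside while the robot is not near it.
It also fails if it takes over 210 s, if anything falls off the work surface, if the arm or the gripper's body presses on something with over 40 N, if the wrist force passes 120 N, or if a joint passes its speed limit or range.

### The arm

A 7-joint arm with a two-finger parallel gripper is mounted at the origin on the work surface. World frame = base frame: x ahead of the robot, y to its left, z up, the work surface at z = 0. Lengths are in mm, angles in rad, forces in N, time in s.
With the tool pointing down it reaches from about 425 to 950 mm from the base axis. Payload 4.7 kg.
Tool frame: the origin (TCP) lies at the very end of the fingers, on their centre line; the grasp point (between the pads) lies 19 mm behind it (r.tcp_to_grasp is the distance from the TCP to the grasp point, in mm); z points along the fingers, y is the line along which they close (so a half turn about z gives the same grasp; the last joint's range is limited). The gripper opens to 87 mm and grips with 3 to 60 N. Pads are 19 mm wide; open, the fingers measure 117 mm over their backs; the gripper's body (75 mm by 190 mm) begins 51 mm behind the grasp point.
Start: joints at [-1.238, 0.469, -0.049, 1.532, 0.024, 1.141, -0.082], TCP at [238.882, 631.339, 184.573] pointing down, gripper open.
Joint ranges: [-2.59, 2.59], [-0.33, 1.99], [-1.39, 1.29], [0.1, 2.45], [-1.04, 4.18], [0.21, 1.99], [-2.66, 2.66]. Speed limits (rad/s): [2.57, 2.57, 3.14, 3.14, 3.14, 3.14, 3.14].

### API

Orientations are given as a 3x3 rotation matrix whose columns are the frame's x, y, z axes.
In Python, from rig import r, imaging gives the robot as it stands.
- The arm moves only by the shell command python3 -m handwheel 'ROWS' [FORCE]. ROWS is JSON, a list of rows, each an object with "jaw": the closure, from 0 (fully open) to 1 (shut); "xyz": the shift along the world's x, y, z as a fraction of full scale, a list of three; "turn": the turn about the world's z as a fraction of full scale. A call has exactly 8 rows; each row is the pose to reach, as a shift and turn from the pose commanded when the call began; what a row does not reach only later rows make up. Full scale, the value 1, is 0.75 m for a shift and pi/4 rad for a turn. A row lasts 1/8 s, in which the tool goes at most 62.5 mm and 10.7 degrees, less where a joint would pass 70% of its speed; a pose out of reach is approached as far as the arm can. A call with a number of a shift or a turn outside -1 to 1 is refused whole. A call with a gripper value outside its range is refused whole. The fingers move at their own pace and stop on an object; FORCE is the grip in N (left out, the last holds). Time passes only in rows, so rows that repeat a pose let the fingers close, or fill a call up. It gives the time, the measured TCP pose, the force, the opening and the grip force at its end, in the units of the state.
- r.read_state(): the state, without advancing time (a new reading comes with each control period).
- imaging.capture(name): name is "scene" or "top" or "wrist"; returns the picture (400x640x3 uint8, blue, green, red); there is no depth.
- imaging.get_calibration(name): a dict with "mtx" (3x3 intrinsics, pixels), "cam_to_world" (4x4, takes a point from camera to world coordinates). Camera axes: x right, y up, looking along -z (the intrinsics and any distortion apply to the point x, -y, -z); pixel columns grow to the right and rows downward; lengths in mm; the calibration is good to about 2 mm. The wrist camera is an equidistant fisheye: a pixel r from the principal point sees the ray r / f radians off the axis. A picture is of the moment at which its call begins: read the wrist's pose just before it. get_calibration takes no time and is no camera call; for the wrist camera it gives the pose at the moment of the call.
- r.finish_job(): hands the job in; it is judged then, once.
The state is a dict: "time": time; "joint_positions": joint angles; "joint_vel": joint speeds; "joint_torque": joint torques, N m; "tcp_pos": TCP position; "eef_rot": TCP orientation; "ft_force": force on the tool from outside, world axes, zero at the start; "wrist_torque": the same for the moment, N m; "gripper_width": opening from 0.0 (shut) to 1.0 (fully open); "grip_force": force on a finger pad.
Only numpy, scipy, OpenCV 4.12 (cv2) and the standard library are available. Lean on these libraries where they do the work, as an engineer would, in place of code of your own. Each camera call takes 0.05 s, during which the arm holds its last target. There are 200 camera calls.

## Working session

There is one attempt and no reset: what is moved stays moved. The work goes in short steps, Python scripts to look and compute and a shell command to move; the robot and the scene stay as the last step left them, time stands still between calls to the robot, and variables do not carry over. Pictures are saved under pics/ and viewed, at most 14 in all, crops included, and the job is handed in when it is done.

```bash
ls; mkdir -p pics
python3 - <<'E'
from rig import r, imaging
import cv2
s=r.read_state(); print({k:s[k] for k in('time','tcp_pos','eef_rot','gripper_width','ft_force')})
for n in('scene','top','wrist'):
    im=imaging.capture(n); cv2.imwrite(f'pics/{n}0.png',im)
    c=imaging.get_calibration(n); print(n,c)
E
```

```text
pics
{'time': 0.0, 'tcp_pos': array([238.67528118, 630.67289398, 183.50914498]), 'eef_rot': array([[-9.35282399e-01,  3.53901789e-01, -5.98647810e-04],
       [ 3.53902283e-01,  9.35280580e-01, -1.84666803e-03],
       [-9.36354495e-05, -1.93901893e-03, -9.99998116e-01]]), 'gripper_width': 1.0020028885524455, 'ft_force': array([ 0.65797645, -0.41913023,  0.45400655])}
scene {'mtx': array([[490.74760043,   0.        , 299.94571946],
       [  0.        , 490.74760043, 205.38593336],
       [  0.        ,   0.        ,   1.        ]]), 'cam_to_world': array([[ 8.25500850e-01, -4.55480482e-01,  3.33295481e-01,
         9.61965188e+02],
       [ 5.64193557e-01,  6.81952066e-01, -4.65432068e-01,
        -6.59288681e+02],
       [-1.52963194e-02,  5.72257731e-01,  8.19931163e-01,
         1.20435562e+03],
       [ 0.00000000e+00,  0.00000000e+00,  0.00000000e+00,
         1.00000000e+00]])}
top {'mtx': array([[416.90303224,   0.        , 326.30046352],
       [  0.        , 416.90303224, 194.25078544],
       [  0.        ,   0.        ,   1.        ]]), 'cam_to_world': array([[-7.68439247e-03,  9.87597634e-01, -1.56817930e-01,
         3.09707883e+02],
       [-9.99952693e-01, -8.52440939e-03, -4.68478066e-03,
         6.46936702e+00],
       [-5.96345853e-03,  1.56774512e-01,  9.87616418e-01,
         1.16946624e+03],
       [ 0.00000000e+00,  0.00000000e+00,  0.00000000e+00,
         1.00000000e+00]])}
wrist {'mtx': array([[309.70691629,   0.        , 318.85821878],
       [  0.        , 309.70691629, 197.01831824],
       [  0.        ,   0.        ,   1.        ]]), 'cam_to_world': array([[ 3.52810789e-01, -9.00896297e-01, -2.52805082e-01,
         1.70213687e+02],
       [ 9.35693368e-01,  3.39235617e-01,  9.69387344e-02,
         6.57281037e+02],
       [-1.57125893e-03, -2.70749070e-01,  9.62648675e-01,
         3.82533783e+02],
       [ 0.00000000e+00,  0.00000000e+00,  0.00000000e+00,
         1.00000000e+00]])}
```

View pics/top0.png

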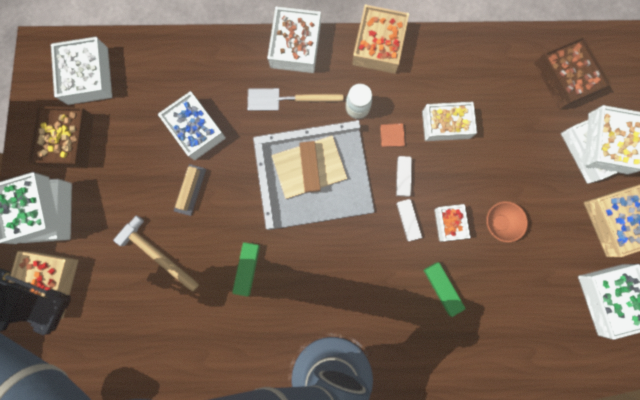

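View pics/scene0.png

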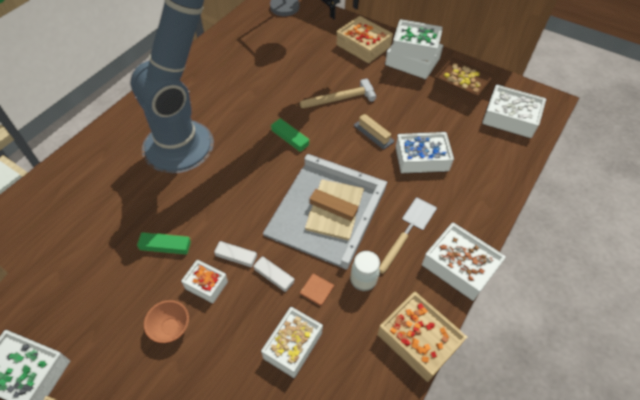

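Top view: jig at px (255–373, 122–228) with its corner at the upper left, panel and wooden beater near (311,165), rest near (188,190), two slips at (404,176) and (410,220), and green look-alike bars. Scene view also shows just two slips.

```bash
cat > h.py <<'E'
import numpy as np, cv2
from rig import r, imaging
def rays(name,px,cal=None):
    c=cal or imaging.get_calibration(name); K=c['mtx']; T=np.array(c['cam_to_world'])
    p=(np.atleast_2d(np.asarray(px,float))-K[:2,2])/[K[0,0],K[1,1]]
    if name=='wrist':
        t=np.linalg.norm(p,axis=1)+1e-12; d=np.c_[p*(np.sin(t)/t)[:,None],np.cos(t)]
    else: d=np.c_[p,np.ones(len(p))]
    d=d*[1,-1,-1]
    return T[:3,3], d@T[:3,:3].T
def plane(name,px,z,cal=None):
    o,d=rays(name,px,cal); return o+d*((z-o[2])/d[:,2])[:,None]
def proj(name,P,cal=None):
    c=cal or imaging.get_calibration(name); K=c['mtx']; T=np.array(c['cam_to_world'])
    q=(np.atleast_2d(P)-T[:3,3])@T[:3,:3]*[1,-1,-1]
    if name=='wrist':
        n=np.linalg.norm(q[:,:2],axis=1)+1e-12; p=q[:,:2]*(np.arctan2(n,q[:,2])/n)[:,None]
    else: p=q[:,:2]/q[:,2:]
    return p*[K[0,0],K[1,1]]+K[:2,2]
def rect(name,mask,z,near,cal=None):
    """world-plane min area rect of the blob that contains/nearest px 'near'"""
    cs,_=cv2.findContours(mask.astype(np.uint8),cv2.RETR_EXTERNAL,cv2.CHAIN_APPROX_NONE)
    cs=[c for c in cs if cv2.contourArea(c)>60]
    c=max(cs,key=lambda c:cv2.pointPolygonTest(c,tuple(map(float,near)),True))
    w=plane(name,c[:,0,:],z,cal)[:,:2]
    (cx,cy),(a,b),ang=cv2.minAreaRect(w.astype(np.float32))
    if a<b: a,b,ang=b,a,ang+90
    ang=(ang+90)%180-90
    return np.round([cx,cy,a,b,ang],1)
E
python3 - <<'E'
import cv2
from h import *
im=cv2.imread('pics/top0.png'); h=cv2.cvtColor(im,cv2.COLOR_BGR2HSV)
for n,p in dict(panel=(290,170),panel2=(330,165),beater=(311,165),slip1=(404,176),slip2=(410,220),rest=(190,185),foot=(180,205),bed=(300,205),rail=(300,130),table=(430,250)).items(): print(n,h[p[1],p[0]])
W,Hh=40,30
big=cv2.resize(im[110:240,160:440],None,fx=2.8,fy=2.8,interpolation=cv2.INTER_CUBIC); cv2.imwrite('pics/crop1.png',big)
E
```

```text
panel [ 23  67 229]
panel2 [ 23  61 237]
beater [ 14 113 170]
slip1 [ 30   2 239]
slip2 [ 30   2 239]
rest [ 18  92 210]
foot [ 19  91 222]
bed [ 99  10 187]
rail [  0   3 202]
table [ 12 106 120]
```

View pics/crop1.png

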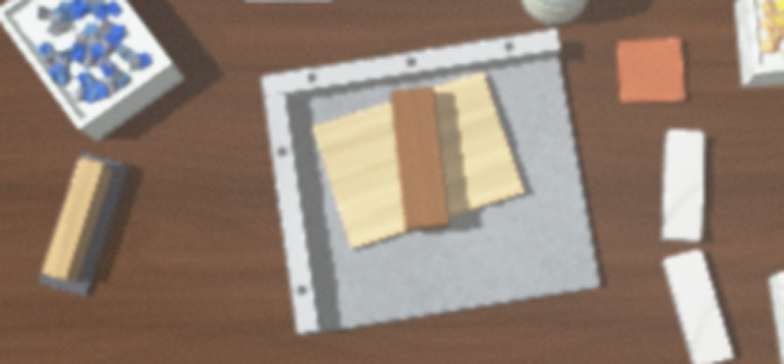

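Run:
```python
from h import *
im=cv2.imread('pics/top0.png'); h=cv2.cvtColor(im,cv2.COLOR_BGR2HSV); H,S,V=[h[:,:,i].astype(int) for i in range(3)]
sl=(S<30)&(V>215); print('slipA',rect('top',sl,20,(404,176)),'slipB',rect('top',sl,20,(410,220)))
w=(H>16)&(H<30)&(S>45)&(V>180)
print('rest',rect('top',w,40,(188,190)))
b=(H<18)&(S>90)&(V>135); print('beater',rect('top',b,55,(311,165)))
p=(((H>8)&(H<32)&(S>40)&(V>90))); p[:128]=0;p[:,:258]=0;p[:,372:]=0;p[226:]=0
print('panel(hull)',rect('top',p,27,(290,170)))
f=lambda pts,z:print(np.round(plane('top',[(160+x/2.8-.35,110+y/2.8-.35) for x,y in pts],z)[:,:2],1).tolist())
f([(264,76),(557,30),(560,52),(289,93),(320,332),(297,333)],40)
f([(600,286)],12)
for n,px in dict(bowl=(507,222),tubs=(452,222),jar=(359,100),tile=(392,134)).items(): print(n,np.round(plane('top',[px],20),0))
```

```text
slipA [ 544.  -205.3  107.    36.4   -2.2] slipB [ 419.5 -215.3  108.9   36.8   14.4]
rest [511.4 400.1 119.2  24.1 -15.8]
beater [565.4  57.7 136.2  42.    6.3]
panel(hull) [571.5  59.9 181.4 148.9 -72. ]
[[654.1, 213.7], [699.3, -80.9], [676.3, -83.4], [636.3, 188.4], [397.1, 154.5], [396.3, 176.7]]
[[442.8, -120.6]]
bowl [[ 411. -485.   20.]]
tubs [[ 412. -334.   20.]]
jar [[768. -85.  20.]]
tile [[ 665. -177.   20.]]
```

```bash
python3 -m handwheel '[{"jaw":0,"xyz":[0,-0.05,0.06],"turn":0.1},{"jaw":0,"xyz":[0.04,-0.12,0.1],"turn":0.2},{"jaw":0,"xyz":[0.07,-0.19,0.14],"turn":0.3},{"jaw":0,"xyz":[0.1,-0.26,0.16],"turn":0.4},{"jaw":0,"xyz":[0.13,-0.33,0.16],"turn":0.5},{"jaw":0,"xyz":[0.16,-0.4,0.16],"turn":0.6},{"jaw":0,"xyz":[0.2,-0.47,0.16],"turn":0.6},{"jaw":0,"xyz":[0.22,-0.53,0.16],"turn":0.6}]'; python3 -m handwheel '[{"jaw":0,"xyz":[0.03,-0.06,0],"turn":0},{"jaw":0,"xyz":[0.06,-0.12,0],"turn":0},{"jaw":0,"xyz":[0.09,-0.18,0],"turn":0},{"jaw":0,"xyz":[0.12,-0.22,0],"turn":0},{"jaw":0,"xyz":[0.12,-0.22,0],"turn":0},{"jaw":0,"xyz":[0.12,-0.22,0],"turn":0},{"jaw":0,"xyz":[0.12,-0.22,0],"turn":0},{"jaw":0,"xyz":[0.12,-0.22,0],"turn":0}]'
python3 - <<'E'
from h import *
c=imaging.get_calibration('wrist'); im=imaging.capture('wrist'); cv2.imwrite('pics/w1.png',im); np.save('w1.npy',c['cam_to_world'])
print(np.round(c['cam_to_world'],3)); print(r.read_state()['eef_rot'].round(3))
E
```

```text
time: 1.15
tcp_pos: [405.0, 231.1, 304.5]
eef_rot: [[-0.994, -0.107, 0.0], [-0.107, 0.994, -0.0], [-0.0, -0.0, -1.0]]
ft_force: [0.7, -0.3, -0.2]
gripper_width: 1.002
grip_force: 0.0
time: 2.15
tcp_pos: [493.5, 69.8, 304.6]
eef_rot: [[-0.994, -0.111, -0.0], [-0.111, 0.994, 0.0], [0.0, 0.0, -1.0]]
ft_force: [-0.8, -0.2, 0.2]
gripper_width: 1.001
grip_force: 0.0
[[-1.12000e-01 -9.57000e-01 -2.69000e-01  4.20593e+02]
 [ 9.94000e-01 -1.08000e-01 -3.00000e-02  6.16470e+01]
 [-0.00000e+00 -2.70000e-01  9.63000e-01  5.03396e+02]
 [ 0.00000e+00  0.00000e+00  0.00000e+00  1.00000e+00]]
[[-0.994 -0.111 -0.   ]
 [-0.111  0.994  0.   ]
 [ 0.     0.    -1.   ]]
```

View pics/w1.png

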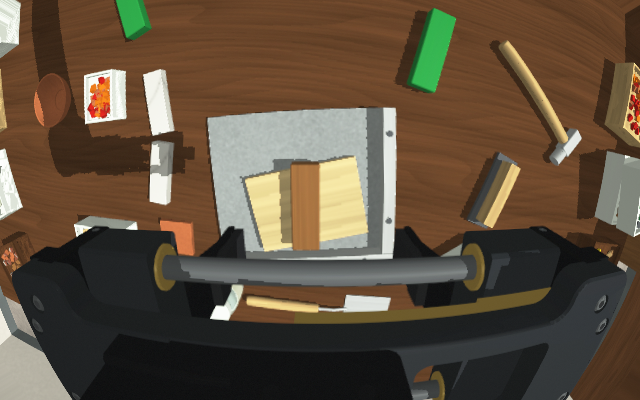

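Wrist view: image down is +x; beater at px (305,205) on the panel, rail corner near (366,255), rest at (495,190), slips at (159,100) and (161,172).

```bash
python3 - <<'E'
from h import *
im=cv2.imread('pics/w1.png'); cal=dict(imaging.get_calibration('wrist')); cal['cam_to_world']=np.load('w1.npy')
h=cv2.cvtColor(im,cv2.COLOR_BGR2HSV); H,S,V=[h[:,:,i].astype(int) for i in range(3)]
for p in [(305,190),(275,215),(490,195),(160,175),(375,200),(388,200),(155,100)]: print(p,h[p[1],p[0]])
cs=cv2.goodFeaturesToTrack
g=cv2.cvtColor(im,cv2.COLOR_BGR2GRAY)
def f(n,pts,z):
    p=np.array(pts,np.float32).reshape(-1,1,2); p=cv2.cornerSubPix(g,p,(3,3),(-1,-1),(3,40,.01)).reshape(-1,2)
    w=plane('wrist',p,z,cal)[:,:2]; print(n,p.round(1).tolist(),w.round(1).tolist())
f('beater',[(291,163),(318,163),(292,249),(320,249)],55)
f('panel',[(244,178),(354,157),(367,233)],27)
f('rest',[(505,164),(519,168),(483,226)],40)
f('rails inner/outer',[(383,108),(395,108),(383,250),(395,259)],40)
sl=(S<40)&(V>215)
print(rect('wrist',sl,20,(160,175),cal),rect('wrist',sl,20,(155,100),cal))
E
python3 - <<'E'
import cv2
im=cv2.imread('pics/w1.png'); cv2.imwrite('pics/c2.png',cv2.resize(im[95:265,200:400],None,fx=3.5,fy=3.5,interpolation=2))
E
```

```text
(305, 190) [ 15 154 172]
(275, 215) [ 24  92 234]
(490, 195) [ 20 112 118]
(160, 175) [ 34   7 245]
(375, 200) [ 75  10 106]
(388, 200) [ 50   7 231]
(155, 100) [ 30   6 244]
beater [[290.79998779296875, 164.1999969482422], [319.70001220703125, 161.39999389648438], [291.29998779296875, 249.60000610351562], [319.3999938964844, 249.0]] [[500.6, 29.1], [491.9, 70.7], [637.6, 41.7], [631.2, 86.2]]
panel [[243.8000030517578, 178.6999969482422], [354.20001220703125, 156.39999389648438], [367.6000061035156, 230.60000610351562]] [[536.8, -46.7], [482.1, 123.7], [602.3, 163.8]]
rest [[505.0, 164.0], [520.2000122070312, 168.39999389648438], [483.0, 223.39999389648438]] [[455.3, 387.8], [457.6, 424.3], [565.4, 370.1]]
rails inner/outer [[382.8999938964844, 107.0999984741211], [395.0, 107.5], [383.0, 250.0], [392.1000061035156, 258.0]] [[400.4, 155.6], [398.1, 174.3], [629.5, 193.2], [643.1, 212.1]]
[ 571.4 -204.3   54.8   42.2   -2.2] [ 420.3 -215.2  109.6   40.4   15.9]
```

View pics/c2.png

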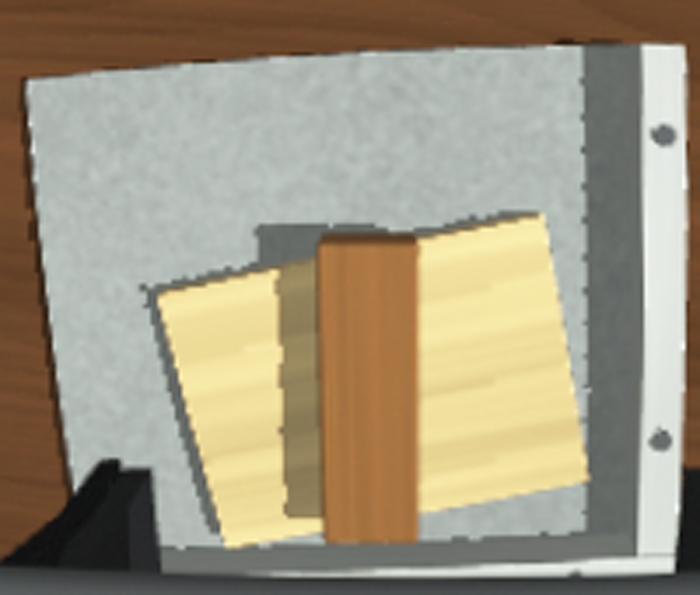

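```bash
python3 -m handwheel '[{"jaw":0,"xyz":[0.05,-0.008,-0.05],"turn":0},{"jaw":0,"xyz":[0.095,-0.015,-0.12],"turn":0},{"jaw":0,"xyz":[0.095,-0.015,-0.19],"turn":0},{"jaw":0,"xyz":[0.095,-0.015,-0.26],"turn":0},{"jaw":0,"xyz":[0.095,-0.015,-0.31],"turn":0},{"jaw":0,"xyz":[0.095,-0.015,-0.345],"turn":0},{"jaw":0,"xyz":[0.095,-0.015,-0.365],"turn":0},{"jaw":0,"xyz":[0.095,-0.015,-0.365],"turn":0}]'; python3 -m handwheel '[{"jaw":0.3,"xyz":[0,0,0],"turn":0},{"jaw":0.6,"xyz":[0,0,0],"turn":0},{"jaw":0.8,"xyz":[0,0,0],"turn":0},{"jaw":0.8,"xyz":[0,0,0],"turn":0},{"jaw":0.8,"xyz":[0,0,0],"turn":0},{"jaw":0.8,"xyz":[0,0,0],"turn":0},{"jaw":0.8,"xyz":[0,0,0],"turn":0},{"jaw":0.8,"xyz":[0,0,0],"turn":0}]' 25; python3 -m handwheel '[{"jaw":0.8,"xyz":[0,0,0.01],"turn":0},{"jaw":0.8,"xyz":[0,0,0.03],"turn":0},{"jaw":0.8,"xyz":[0,0,0.06],"turn":0},{"jaw":0.8,"xyz":[0,0,0.1],"turn":0},{"jaw":0.8,"xyz":[0,0,0.15],"turn":0},{"jaw":0.8,"xyz":[0,0,0.2],"turn":0},{"jaw":0.8,"xyz":[0,0,0.24],"turn":0},{"jaw":0.8,"xyz":[0,0,0.24],"turn":0}]'
```

```text
time: 3.2
tcp_pos: [564.7, 57.8, 30.3]
eef_rot: [[-0.994, -0.11, -0.002], [-0.11, 0.994, -0.0], [0.002, -0.0, -1.0]]
ft_force: [0.2, -0.5, -0.3]
gripper_width: 1.0
grip_force: 0.0
time: 4.2
tcp_pos: [565.1, 57.6, 30.8]
eef_rot: [[-0.994, -0.109, -0.0], [-0.109, 0.994, 0.0], [0.0, 0.0, -1.0]]
ft_force: [-0.2, -0.0, 0.4]
gripper_width: 0.231
grip_force: 0.0
time: 5.2
tcp_pos: [567.1, 57.6, 214.6]
eef_rot: [[-0.994, -0.109, 0.007], [-0.109, 0.994, 0.002], [-0.007, 0.001, -1.0]]
ft_force: [1.2, -1.6, -0.1]
gripper_width: 0.199
grip_force: 0.0
```

Run:
```python
from h import *
c=imaging.get_calibration('wrist');np.save('w2.npy',c['cam_to_world']);w=imaging.capture('wrist');cv2.imwrite('pics/w2.png',w)
t=imaging.capture('top');cv2.imwrite('pics/t2.png',t)
cv2.imwrite('pics/v3.png',np.vstack([w[:300],cv2.resize(t[100:250,200:450],(640,300))]))
```

```text
(no output)
```

View pics/v3.png

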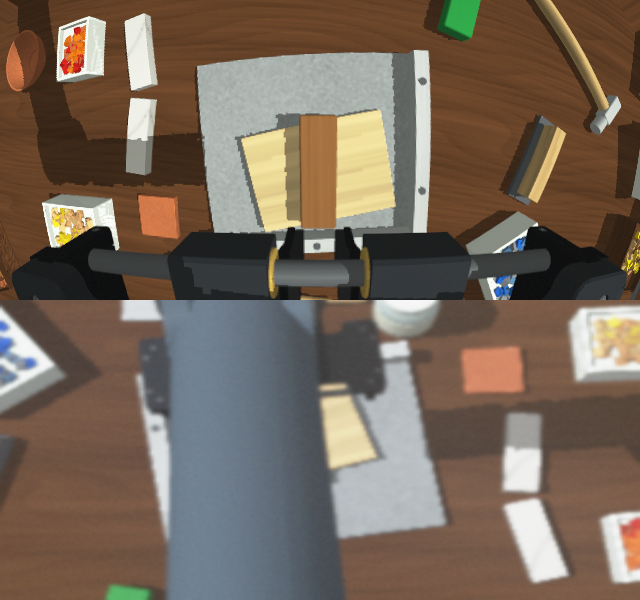

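Wrist view after the grasp: beater still lies on the panel (px (318,170)), fingers empty — the grasp missed; I'll measure whether it moved.

Run:
```python
from h import *
im=cv2.imread('pics/w2.png'); cal=dict(imaging.get_calibration('wrist')); cal['cam_to_world']=np.load('w2.npy')
g=cv2.cvtColor(im,cv2.COLOR_BGR2GRAY)
def f(n,pts,z):
    p=np.array(pts,np.float32).reshape(-1,1,2); p=cv2.cornerSubPix(g,p,(3,3),(-1,-1),(3,40,.01)).reshape(-1,2)
    w=plane('wrist',p,z,cal)[:,:2]; print(n,p.round(1).tolist(),w.round(1).tolist())
f('beater',[(300,115),(337,115),(301,227),(337,229)],55)
f('panel',[(237,137),(378,110),(395,205),(263,226)],27)
print(proj('wrist',r.read_state()['tcp_pos'],cal), r.read_state()['tcp_pos'],cal['cam_to_world'].round(2).tolist(), r.read_state()['gripper_width'])
```

```text
beater [[302.3999938964844, 114.30000305175781], [336.8999938964844, 116.9000015258789], [301.5, 228.60000610351562], [334.8999938964844, 228.89999389648438]] [[499.6, 31.3], [498.2, 70.8], [638.5, 43.8], [634.2, 85.2]]
panel [[234.10000610351562, 137.39999389648438], [377.79998779296875, 109.5], [395.29998779296875, 205.6999969482422], [263.0, 226.0]] [[536.7, -54.4], [482.7, 122.0], [604.1, 164.4], [652.2, -8.9]]
[[319.13461151 216.95998556]] [564.83926977  57.54242978 211.17257752] [[-0.11, -0.95, -0.28, 492.77], [0.99, -0.11, -0.03, 49.31], [0.0, -0.28, 0.96, 412.89], [0.0, 0.0, 0.0, 1.0]] 0.20157073941877376
```

Run:
```python
from h import *
s=imaging.capture('scene'); cv2.imwrite('pics/s2.png',s); p=r.read_state()['tcp_pos']
q=proj('scene',p)[0]; print(q); 
cv2.circle(s,tuple(int(v) for v in q),2,(0,0,255),1)
a=int(q[0]);b=int(q[1]); c1=cv2.resize(s[max(0,b-70):b+50,a-80:a+80],(560,420))
w=cv2.imread('pics/w2.png'); cv2.circle(w,(319,217),2,(0,0,255),1); c2=cv2.resize(w[200:290,240:400],(240*4//3,180)); 
o=np.zeros((600,560,3),np.uint8); o[:420]=c1; o[420:600,:320]=c2; cv2.imwrite('pics/v4.png',o)
```

```text
[334.96145213 166.65477515]
```

View pics/v4.png

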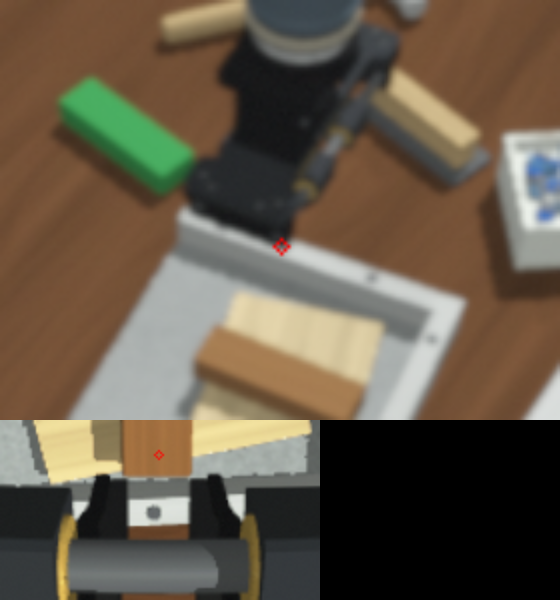

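Scene crop: fingertips end about at the projected TCP (marker); in the wrist crop they begin ~12 px further along +x than the TCP mark. Checking by triangulation.

Run:
```python
from h import *
cal=dict(imaging.get_calibration('wrist')); cal['cam_to_world']=np.load('w2.npy')
print(r.read_state()['tcp_pos'], r.read_state()['joint_positions'].round(3))
for z in (190,200,211,220,230,240,250,260):
    p=plane('scene',[(334,164.6)],z)[0]; print(z,p.round(1),proj('wrist',p,cal).round(1))
    
# finger pads ray at wrist px
for px in [(304,229),(335,229)]:
  for z in (211,230,250): print(px,z,plane('wrist',[px],z,cal).round(1))
```

```text
[564.36953686  57.5285206  210.36299844] [-0.448  0.275  0.338  1.778 -0.101  1.107  1.604]
190 [550.3  76.8 190. ] [[346.9 191.8]]
200 [554.4  69.5 200. ] [[337.3 199.8]]
211 [558.9  61.6 211. ] [[325.9 209.3]]
220 [562.5  55.  220. ] [[315.8 217.8]]
230 [566.6  47.8 230. ] [[303.6 227.9]]
240 [570.6  40.5 240. ] [[290.4 238.8]]
250 [574.7  33.3 250. ] [[276.2 250.6]]
260 [578.7  26.  260. ] [[260.9 263.1]]
(304, 229) 211 [[575.  48. 211.]]
(304, 229) 230 [[567.3  48.1 230. ]]
(304, 229) 250 [[559.1  48.2 250. ]]
(335, 229) 211 [[572.6  69.6 211. ]]
(335, 229) 230 [[565.1  67.7 230. ]]
(335, 229) 250 [[557.2  65.7 250. ]]
```

```bash
python3 -m handwheel '[{"jaw":0.8,"xyz":[0,0,-0.05],"turn":0},{"jaw":0.8,"xyz":[0,0,-0.1],"turn":0},{"jaw":0.8,"xyz":[0,0,-0.15],"turn":0},{"jaw":0.8,"xyz":[0,0,-0.18],"turn":0},{"jaw":0.8,"xyz":[0,0,-0.195],"turn":0},{"jaw":0.8,"xyz":[0,0,-0.2],"turn":0},{"jaw":0.8,"xyz":[0,0,-0.2],"turn":0},{"jaw":0.8,"xyz":[0,0,-0.2],"turn":0}]' | egrep 'tcp|ft_'; python3 -m handwheel '[{"jaw":0.8,"xyz":[0,0,-0.002],"turn":0},{"jaw":0.8,"xyz":[0,0,-0.004],"turn":0},{"jaw":0.8,"xyz":[0,0,-0.006],"turn":0},{"jaw":0.8,"xyz":[0,0,-0.008],"turn":0},{"jaw":0.8,"xyz":[0,0,-0.01],"turn":0},{"jaw":0.8,"xyz":[0,0,-0.011],"turn":0},{"jaw":0.8,"xyz":[0,0,-0.011],"turn":0},{"jaw":0.8,"xyz":[0,0,-0.011],"turn":0}]'| egrep 'tcp|ft_'
python3 - <<'E'
from h import *
w=imaging.capture('wrist');cv2.imwrite('pics/w3.png',w)
s=imaging.capture('scene'); cv2.imwrite('pics/s3.png',s)
q=proj('scene',r.read_state()['tcp_pos'])[0].astype(int);print(q)
o=np.vstack([cv2.resize(w[120:270,200:440],(640,300)),cv2.resize(s[q[1]-60:q[1]+30,q[0]-90:q[0]+102],(640,300))]);cv2.imwrite('pics/v5.png',o)
E
```

```text
tcp_pos: [565.8, 57.7, 61.7]
ft_force: [0.6, -0.2, -0.1]
tcp_pos: [565.2, 57.6, 52.6]
ft_force: [0.3, 0.1, -0.8]
[332 201]
```

View pics/v5.png

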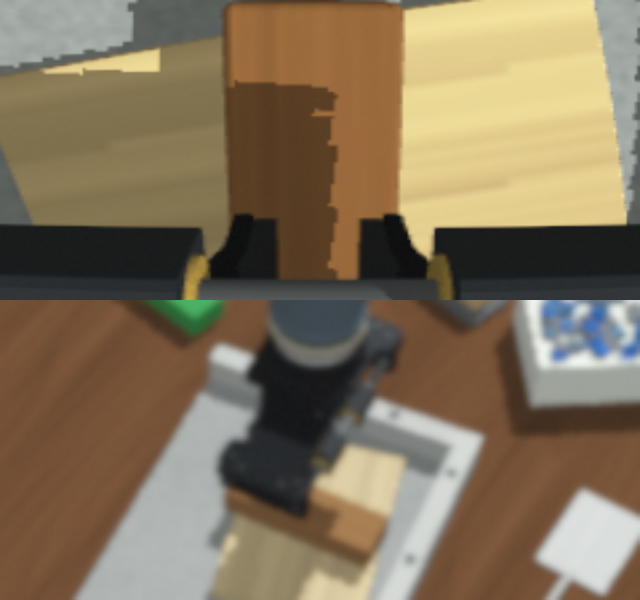

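```bash
python3 -m handwheel '[{"jaw":0.8,"xyz":[0,0,-0.006],"turn":0},{"jaw":0.8,"xyz":[0,0,-0.012],"turn":0},{"jaw":0.8,"xyz":[0,0,-0.018],"turn":0},{"jaw":0.8,"xyz":[0,0,-0.024],"turn":0},{"jaw":0.8,"xyz":[0,0,-0.027],"turn":0},{"jaw":0.8,"xyz":[0,0,-0.028],"turn":0},{"jaw":0.8,"xyz":[0,0,-0.028],"turn":0},{"jaw":0.8,"xyz":[0,0,-0.028],"turn":0}]' | egrep 'tcp|ft_'; for i in 1 2; do python3 -m handwheel '[{"jaw":0.8,"xyz":[0,0,-0.001],"turn":0},{"jaw":0.8,"xyz":[0,0,-0.002],"turn":0},{"jaw":0.8,"xyz":[0,0,-0.003],"turn":0},{"jaw":0.8,"xyz":[0,0,-0.004],"turn":0},{"jaw":0.8,"xyz":[0,0,-0.004],"turn":0},{"jaw":0.8,"xyz":[0,0,-0.004],"turn":0},{"jaw":0.8,"xyz":[0,0,-0.004],"turn":0},{"jaw":0.8,"xyz":[0,0,-0.004],"turn":0}]'| egrep 'tcp|ft_'; done
```

```text
tcp_pos: [565.3, 57.6, 31.7]
ft_force: [0.2, -0.2, 0.3]
tcp_pos: [565.2, 57.6, 28.6]
ft_force: [-1.5, 0.1, 0.3]
tcp_pos: [565.2, 57.6, 25.6]
ft_force: [0.1, -0.4, -0.1]
```

```bash
for i in 1 2 3; do python3 -m handwheel '[{"jaw":0.8,"xyz":[0,0,-0.001],"turn":0},{"jaw":0.8,"xyz":[0,0,-0.002],"turn":0},{"jaw":0.8,"xyz":[0,0,-0.003],"turn":0},{"jaw":0.8,"xyz":[0,0,-0.003],"turn":0},{"jaw":0.8,"xyz":[0,0,-0.003],"turn":0},{"jaw":0.8,"xyz":[0,0,-0.003],"turn":0},{"jaw":0.8,"xyz":[0,0,-0.003],"turn":0},{"jaw":0.8,"xyz":[0,0,-0.003],"turn":0}]'| egrep 'tcp|ft_'; done
```

```text
tcp_pos: [565.2, 57.6, 23.3]
ft_force: [-0.3, -0.0, -0.5]
tcp_pos: [565.1, 57.6, 21.1]
ft_force: [-1.8, -1.0, -0.7]
tcp_pos: [565.1, 57.6, 18.8]
ft_force: [0.5, 0.7, 0.1]
```

```bash
for i in 1 2 3; do python3 -m handwheel '[{"jaw":0.8,"xyz":[0,0,-0.001],"turn":0},{"jaw":0.8,"xyz":[0,0,-0.002],"turn":0},{"jaw":0.8,"xyz":[0,0,-0.003],"turn":0},{"jaw":0.8,"xyz":[0,0,-0.003],"turn":0},{"jaw":0.8,"xyz":[0,0,-0.003],"turn":0},{"jaw":0.8,"xyz":[0,0,-0.003],"turn":0},{"jaw":0.8,"xyz":[0,0,-0.003],"turn":0},{"jaw":0.8,"xyz":[0,0,-0.003],"turn":0}]'| egrep 'tcp|ft_'; done
python3 - <<'E'
from h import *
w=imaging.capture('wrist');cv2.imwrite('pics/w4.png',w)
s=imaging.capture('scene'); cv2.imwrite('pics/s4.png',s)
q=[332,201]
o=np.vstack([cv2.resize(w[120:270,200:440],(640,300)),cv2.resize(s[q[1]-60:q[1]+30,q[0]-90:q[0]+102],(640,300))]);cv2.imwrite('pics/v6.png',o)
E
```

```text
tcp_pos: [565.1, 57.6, 17.4]
ft_force: [-1.6, -0.2, 6.2]
tcp_pos: [565.2, 57.6, 17.3]
ft_force: [-6.7, 0.1, 23.2]
tcp_pos: [565.2, 57.7, 17.2]
ft_force: [-12.9, -1.2, 39.8]
```

View pics/v6.png

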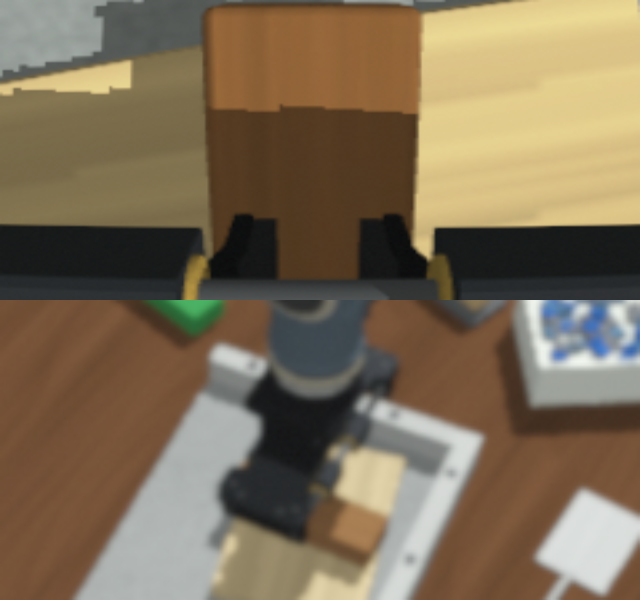

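```bash
python3 -c "
from rig import r; print(r.tcp_to_grasp)"; python3 -m handwheel '[{"jaw":0.8,"xyz":[0,0,0.02],"turn":0},{"jaw":0.4,"xyz":[0,0,0.06],"turn":0},{"jaw":0,"xyz":[0,0,0.06],"turn":0},{"jaw":0,"xyz":[0,0,0.06],"turn":0},{"jaw":0,"xyz":[0,0,0.06],"turn":0},{"jaw":0,"xyz":[0,0,0.06],"turn":0},{"jaw":0,"xyz":[0,0,0.06],"turn":0},{"jaw":0,"xyz":[0,0,0.06],"turn":0}]'|egrep 'tcp|wid'; python3 -m handwheel '[{"jaw":0,"xyz":[0,0,-0.02],"turn":0},{"jaw":0,"xyz":[0,0,-0.04],"turn":0},{"jaw":0,"xyz":[0,0,-0.06],"turn":0},{"jaw":0,"xyz":[0,0,-0.075],"turn":0},{"jaw":0,"xyz":[0,0,-0.083],"turn":0},{"jaw":0,"xyz":[0,0,-0.085],"turn":0},{"jaw":0,"xyz":[0,0,-0.085],"turn":0},{"jaw":0,"xyz":[0,0,-0.085],"turn":0}]'|egrep 'tcp|ft|wid';python3 -m handwheel '[{"jaw":0.3,"xyz":[0,0,0],"turn":0},{"jaw":0.6,"xyz":[0,0,0],"turn":0},{"jaw":0.8,"xyz":[0,0,0],"turn":0},{"jaw":0.8,"xyz":[0,0,0],"turn":0},{"jaw":0.8,"xyz":[0,0,0],"turn":0},{"jaw":0.8,"xyz":[0,0,0],"turn":0},{"jaw":0.8,"xyz":[0,0,0],"turn":0},{"jaw":0.8,"xyz":[0,0,0],"turn":0}]' 25
```

```text
18.700000000000003
tcp_pos: [565.0, 57.6, 56.9]
gripper_width: 0.909
tcp_pos: [565.6, 57.7, -6.2]
ft_force: [-0.1, 0.7, 0.1]
gripper_width: 0.999
time: 19.55
tcp_pos: [565.1, 57.5, -6.7]
eef_rot: [[-0.994, -0.109, -0.0], [-0.109, 0.994, -0.0], [0.0, -0.0, -1.0]]
ft_force: [0.5, 0.1, -0.2]
gripper_width: 0.501
grip_force: 25.0
```

```bash
python3 -m handwheel '[{"jaw":0.8,"xyz":[0,0,0.02],"turn":0},{"jaw":0.8,"xyz":[0,0,0.06],"turn":0},{"jaw":0.8,"xyz":[0,0,0.11],"turn":0},{"jaw":0.8,"xyz":[0,0.02,0.13],"turn":-0.05},{"jaw":0.8,"xyz":[-0.01,0.07,0.13],"turn":-0.15},{"jaw":0.8,"xyz":[-0.025,0.14,0.13],"turn":-0.25},{"jaw":0.8,"xyz":[-0.04,0.21,0.13],"turn":-0.35},{"jaw":0.8,"xyz":[-0.05,0.28,0.13],"turn":-0.45}]'|egrep 'tcp|wid'; python3 -m handwheel '[{"jaw":0.8,"xyz":[-0.01,0.06,0],"turn":-0.04},{"jaw":0.8,"xyz":[-0.018,0.12,0],"turn":-0.04},{"jaw":0.8,"xyz":[-0.023,0.16,0],"turn":-0.04},{"jaw":0.8,"xyz":[-0.023,0.177,0],"turn":-0.04},{"jaw":0.8,"xyz":[-0.023,0.177,0],"turn":-0.04},{"jaw":0.8,"xyz":[-0.023,0.177,-0.04],"turn":-0.04},{"jaw":0.8,"xyz":[-0.023,0.177,-0.07],"turn":-0.04},{"jaw":0.8,"xyz":[-0.023,0.177,-0.07],"turn":-0.04}]'
python3 - <<'E'
from h import *
cal=imaging.get_calibration('wrist'); w=imaging.capture('wrist');cv2.imwrite('pics/w5.png',w); np.save('w5.npy',cal['cam_to_world'])
h=cv2.cvtColor(w,cv2.COLOR_BGR2HSV); H,S,V=[h[:,:,i].astype(int) for i in range(3)]
t=imaging.capture('top');cv2.imwrite('pics/t5.png',t)
o=np.vstack([cv2.resize(w[60:260,160:480],(640,400)),cv2.resize(t[150:230,140:396],(640,200))]);cv2.imwrite('pics/v7.png',o)
E
```

```text
tcp_pos: [527.0, 269.3, 91.9]
gripper_width: 0.503
time: 21.55
tcp_pos: [509.9, 397.0, 36.9]
eef_rot: [[-0.962, 0.275, -0.003], [0.275, 0.962, -0.004], [0.002, -0.004, -1.0]]
ft_force: [-0.6, -0.6, -0.8]
gripper_width: 0.507
grip_force: 25.0
```

View pics/v7.png

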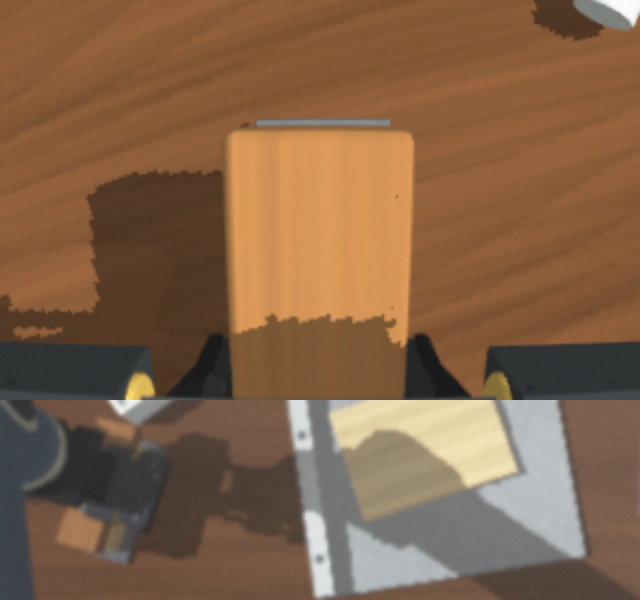

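Wrist view: beater in hand, parallel to and centred over the steel foot, whose end shows at px (321,121).

```bash
python3 - <<'E'
from h import *
cal=dict(imaging.get_calibration('wrist')); cal['cam_to_world']=np.load('w5.npy')
a=plane('wrist',[(288,121),(355,121)],8,cal); d=np.array([np.cos(np.radians(-15.8)),np.sin(np.radians(-15.8))])
print(a.round(1),(a.mean(0)[:2]+70*d).round(1))
E
python3 -m handwheel '[{"jaw":0.8,"xyz":[0,0,-0.01],"turn":0},{"jaw":0.8,"xyz":[0,0,-0.02],"turn":0},{"jaw":0.8,"xyz":[0,0,-0.03],"turn":0},{"jaw":0.8,"xyz":[0,0,-0.038],"turn":0},{"jaw":0.8,"xyz":[0,0,-0.041],"turn":0},{"jaw":0.8,"xyz":[0,0,-0.0425],"turn":0},{"jaw":0.8,"xyz":[0,0,-0.0425],"turn":0},{"jaw":0.8,"xyz":[0,0,-0.0425],"turn":0}]'
```

```text
[[439.2 393.7   8. ]
 [452.6 440.8   8. ]] [513.3 398.2]
time: 22.65
tcp_pos: [510.5, 400.5, 6.7]
eef_rot: [[-0.962, 0.272, 0.0], [0.272, 0.962, 0.0], [-0.0, 0.0, -1.0]]
ft_force: [0.6, 0.4, -0.6]
gripper_width: 0.503
grip_force: 25.0
```

```bash
python3 -m handwheel '[{"jaw":0.48,"xyz":[0,0,0],"turn":0},{"jaw":0.4,"xyz":[0,0,0],"turn":0},{"jaw":0.3,"xyz":[0,0,0],"turn":0},{"jaw":0.2,"xyz":[0,0,0],"turn":0},{"jaw":0.2,"xyz":[0,0,0],"turn":0},{"jaw":0.2,"xyz":[0,0,0],"turn":0},{"jaw":0.2,"xyz":[0,0,0.02],"turn":0},{"jaw":0.2,"xyz":[0,0,0.05],"turn":0}]'|egrep 'tcp|wid|ft'
python3 -m handwheel '[{"jaw":0.2,"xyz":[0,0,0.06],"turn":0},{"jaw":0.2,"xyz":[0,0,0.12],"turn":0},{"jaw":0.2,"xyz":[0,0,0.18],"turn":0},{"jaw":0.5,"xyz":[0.02,-0.05,0.22],"turn":0.1},{"jaw":0.9,"xyz":[0.05,-0.12,0.25],"turn":0.2},{"jaw":0.9,"xyz":[0.08,-0.19,0.25],"turn":0.3},{"jaw":0.9,"xyz":[0.11,-0.26,0.25],"turn":0.4},{"jaw":0.9,"xyz":[0.14,-0.33,0.25],"turn":0.5}]'|egrep 'tcp|wid|ft'
python3 -m handwheel '[{"jaw":0.9,"xyz":[0.02,-0.06,0],"turn":0},{"jaw":0.9,"xyz":[0.04,-0.09,0],"turn":0},{"jaw":0.9,"xyz":[0.06,-0.09,0],"turn":0},{"jaw":0.9,"xyz":[0.08,-0.09,0],"turn":0},{"jaw":0.9,"xyz":[0.08,-0.09,0],"turn":0},{"jaw":0.9,"xyz":[0.08,-0.09,0],"turn":0},{"jaw":0.9,"xyz":[0.08,-0.09,0],"turn":0},{"jaw":0.9,"xyz":[0.08,-0.09,0],"turn":0}]'
python3 - <<'E'
from h import *
cal=imaging.get_calibration('wrist'); w=imaging.capture('wrist');cv2.imwrite('pics/w6.png',w); np.save('w6.npy',cal['cam_to_world'])
t=imaging.capture('top');cv2.imwrite('pics/t6.png',t); s=imaging.capture('scene');cv2.imwrite('pics/s6.png',s)
h=cv2.cvtColor(t,cv2.COLOR_BGR2HSV); H,S,V=[h[:,:,i].astype(int) for i in range(3)]
b=(H<18)&(S>90)&(V>135); print('beater',rect('top',b,68,(188,187)))
o=np.vstack([w[0:280,120:560],cv2.resize(s[80:200,330:490],(440,320))]);cv2.imwrite('pics/v8.png',o)
E
```

```text
tcp_pos: [510.2, 400.1, 44.6]
ft_force: [-0.9, 0.1, 0.6]
gripper_width: 0.8
tcp_pos: [616.0, 151.1, 232.9]
ft_force: [0.7, -0.1, 0.7]
gripper_width: 0.316
time: 25.65
tcp_pos: [675.0, 85.5, 231.7]
eef_rot: [[-0.993, -0.117, 0.0], [-0.117, 0.993, 0.0], [-0.0, 0.0, -1.0]]
ft_force: [-0.3, 0.6, 0.4]
gripper_width: 0.102
grip_force: 0.0
beater [512.6 402.5 140.8  43.1 -15.9]
```

View pics/v8.png

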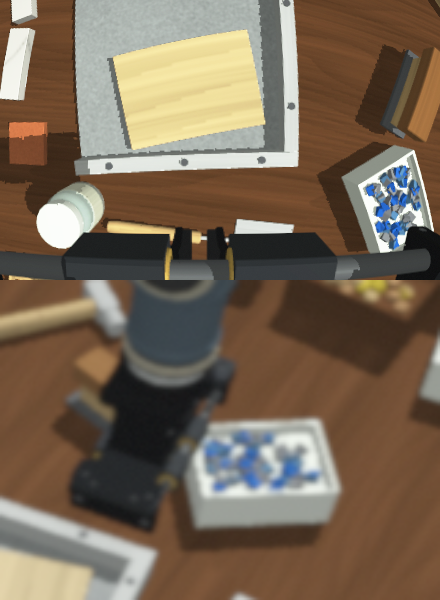

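Wrist view: jig under the camera, rail corner near full-px (401,152), panel (232–385, 30–150), closed fingers clear; the beater sits on its rest at right. Top measurement confirms it at (512.6,402.5), −15.9°.

```bash
cat > jig.py <<'E'
from h import *
def edge(g,name,z,cal,axis,fixed,lo,hi,sign):
    """per fixed row(axis=0)/col(axis=1) find strongest gradient of given sign between guides lo(f),hi(f)"""
    pts=[]
    g=cv2.GaussianBlur(g.astype(np.float32),(0,0),.8)
    for k in fixed:
        line=g[k] if axis==0 else g[:,k]
        a,b=int(lo(k)),int(hi(k)); d=sign*np.gradient(line)[a:b]; i=int(np.argmax(d))
        if d[i]<6 or i in(0,len(d)-1): continue
        den=d[i-1]-2*d[i]+d[i+1]; o=.5*(d[i-1]-d[i+1])/den if den else 0
        q=a+i+o; pts.append((q,k) if axis==0 else (k,q))
    return plane(name,pts,z,cal)[:,:2]
def fit(P):
    for _ in range(4):
        c=np.median(P,0) if _==0 else P.mean(0); v=np.linalg.svd(P-P.mean(0))[2][0]; c=P.mean(0)
        e=(P-c)@[-v[1],v[0]]; P=P[abs(e)<=max(.6,2*np.std(e))]
    if v[0]<0: v=-v
    return c,v,np.std(e),len(P)
def meet(a,b): 
    t=np.linalg.solve(np.c_[a[1],-b[1]],b[0]-a[0]); return a[0]+t[0]*a[1]
E
python3 - <<'E'
from jig import *
im=cv2.imread('pics/w6.png'); g=cv2.cvtColor(im,cv2.COLOR_BGR2GRAY); h=cv2.cvtColor(im,cv2.COLOR_BGR2HSV)
cal=dict(imaging.get_calibration('wrist')); cal['cam_to_world']=np.load('w6.npy')
print(g[80,380:425]); print(g[138:180,300])
L=fit(edge(g,'wrist',40,cal,0,range(5,140),lambda k:395,lambda k:412,1)); Lo=fit(edge(g,'wrist',40,cal,0,range(5,140),lambda k:410,lambda k:425,-1))
F=fit(edge(g,'wrist',40,cal,1,range(215,385),lambda k:148,lambda k:165,1)); Fo=fit(edge(g,'wrist',40,cal,1,range(215,385),lambda k:163,lambda k:180,-1))
deg=lambda v:np.degrees(np.arctan2(v[1],v[0])).round(2)
for n,l in zip(('L','Lo','F','Fo'),(L,Lo,F,Fo)): print(n,l[0].round(1),deg(l[1]),round(l[2],2),l[3])
print('corner',meet(L,F),'outer',meet(Lo,Fo))
p=(h[:,:,0]>16)&(h[:,:,0]<30)&(h[:,:,1]>60)&(h[:,:,2]>190); p[165:]=0;p[:,395:]=0
print('panel',rect('wrist',p,27,(300,90),cal))
E
```

```text
[184 185 129 104 103 101 103 104 105 109 108 106 104 105 104 102 102 102
 103 104 103 103 105 124 232 228 229 231 230 228 228 228 227 226 225 225
 225 203 110  77  77  77  75  76  76]
[229 220 175 180 182 181 180 178 178 180 181 184 178 152 108 112 124 218
 229 229 231 229 206 180 171 174 195 230 228 227 230 201  99  75  74  75
  74  76  76  78  81  79]
L [534.3 175.9] 8.93 0.14 135
Lo [530.5 195. ] 8.94 0.13 135
F [658.3  57.9] -81.1 0.23 170
Fo [678.  60.] -81.1 0.22 170
corner [637.26814515 192.05024142] outer [653.83226026 214.36429322]
panel [571.7  59.3 179.2 129.3 -72. ]
```

```bash
python3 -m handwheel '[{"jaw":0,"xyz":[-0.06,-0.01,0],"turn":0.049},{"jaw":0,"xyz":[-0.13,-0.02,0],"turn":0.049},{"jaw":0,"xyz":[-0.2,-0.035,0],"turn":0.049},{"jaw":0,"xyz":[-0.26,-0.043,0],"turn":0.049},{"jaw":0,"xyz":[-0.285,-0.043,-0.04],"turn":0.049},{"jaw":0,"xyz":[-0.285,-0.043,-0.11],"turn":0.049},{"jaw":0,"xyz":[-0.285,-0.043,-0.18],"turn":0.049},{"jaw":0,"xyz":[-0.285,-0.043,-0.24],"turn":0.049}]'|egrep 'tcp|wid|ft'
python3 -m handwheel '[{"jaw":0,"xyz":[0,0,-0.04],"turn":0},{"jaw":0,"xyz":[0,0,-0.07],"turn":0},{"jaw":0,"xyz":[0,0,-0.09],"turn":0},{"jaw":0,"xyz":[0,0,-0.097],"turn":0},{"jaw":0,"xyz":[0,0,-0.097],"turn":0},{"jaw":0,"xyz":[0,0,-0.097],"turn":0},{"jaw":0,"xyz":[0,0,-0.097],"turn":0},{"jaw":0,"xyz":[0,0,-0.097],"turn":0}]'
```

```text
tcp_pos: [461.5, 53.2, 50.2]
ft_force: [0.1, 0.6, 0.6]
gripper_width: 0.928
time: 27.8
tcp_pos: [461.9, 53.2, -20.9]
eef_rot: [[-0.988, -0.155, 0.001], [-0.155, 0.988, 0.0], [-0.001, 0.0, -1.0]]
ft_force: [0.2, 0.9, 1.3]
gripper_width: 1.005
grip_force: 0.0
```

```bash
python3 -m handwheel '[{"jaw":0,"xyz":[0.008,0.0013,0],"turn":0},{"jaw":0,"xyz":[0.016,0.0025,0],"turn":0},{"jaw":0,"xyz":[0.024,0.0038,0],"turn":0},{"jaw":0,"xyz":[0.032,0.005,0],"turn":0},{"jaw":0,"xyz":[0.038,0.006,0],"turn":0},{"jaw":0,"xyz":[0.044,0.0069,0],"turn":0},{"jaw":0,"xyz":[0.05,0.0078,0],"turn":0},{"jaw":0,"xyz":[0.05,0.0078,0],"turn":0}]'|egrep 'tcp|ft'
python3 -m handwheel '[{"jaw":0,"xyz":[0.004,0.0006,0],"turn":0},{"jaw":0,"xyz":[0.008,0.0013,0],"turn":0},{"jaw":0,"xyz":[0.012,0.0019,0],"turn":0},{"jaw":0,"xyz":[0.016,0.0025,0],"turn":0},{"jaw":0,"xyz":[0.02,0.0031,0],"turn":0},{"jaw":0,"xyz":[0.024,0.0038,0],"turn":0},{"jaw":0,"xyz":[0.027,0.0042,0],"turn":0},{"jaw":0,"xyz":[0.027,0.0042,0],"turn":0}]'|egrep 'tcp|ft'
cat > panel.py <<'E'
from jig import *
C=np.array([637.3,192.05]); th=np.radians(8.93); R=np.array([[np.cos(th),-np.sin(th)],[np.sin(th),np.cos(th)]])
def jf(p): return (np.asarray(p)[...,:2]-C)@R
def wf(q): return C+np.asarray(q)@R.T
def look(tag,near=None,z=27):
    cal=imaging.get_calibration('wrist'); im=imaging.capture('wrist'); cv2.imwrite(f'pics/{tag}.png',im); np.save(tag+'.npy',cal['cam_to_world'])
    return im,cal
E
python3 - <<'E'
from panel import *
im=imaging.capture('top'); cv2.imwrite('pics/t7.png',im)
h=cv2.cvtColor(im,cv2.COLOR_BGR2HSV); H,S,V=[h[:,:,i].astype(int) for i in range(3)]
p=(H>14)&(H<32)&(S>45)&(V>90); p[:128]=0;p[:,258:259]=0;p[:,372:]=0;p[226:]=0
# ask where panel corners should be in top image
print(proj('top',np.c_[wf([(0,0),(-130,0),(-130,-180),(0,-180)]),[27]*4]).round(1))
s=imaging.capture('scene'); cv2.imwrite('pics/s7.png',s)
E
```

```text
tcp_pos: [500.2, 58.8, -21.2]
ft_force: [-0.1, 0.0, -0.4]
tcp_pos: [514.0, 61.3, -22.1]
ft_force: [-11.4, -0.1, 6.4]
[[262.3 143.8]
 [268.8 188.4]
 [332.6 178. ]
 [325.  133.7]]
```

```bash
for i in 1 2; do python3 -m handwheel '[{"jaw":0,"xyz":[0.001,0.0002,0],"turn":0},{"jaw":0,"xyz":[0.002,0.0003,0],"turn":0},{"jaw":0,"xyz":[0.003,0.0005,0],"turn":0},{"jaw":0,"xyz":[0.004,0.0006,0],"turn":0},{"jaw":0,"xyz":[0.004,0.0006,0],"turn":0},{"jaw":0,"xyz":[0.004,0.0006,0],"turn":0},{"jaw":0,"xyz":[0.004,0.0006,0],"turn":0},{"jaw":0,"xyz":[0.004,0.0006,0],"turn":0}]'|egrep 'tcp|ft'; done
```

```text
tcp_pos: [513.9, 61.2, -22.4]
ft_force: [-16.7, -0.7, 13.8]
tcp_pos: [513.6, 61.2, -22.8]
ft_force: [-20.9, -1.7, 16.1]
```

```bash
python3 -m handwheel '[{"jaw":0,"xyz":[-0.02,-0.003,0],"turn":0},{"jaw":0,"xyz":[-0.04,-0.006,0],"turn":0},{"jaw":0,"xyz":[-0.04,-0.006,0.05],"turn":0},{"jaw":0.5,"xyz":[-0.04,-0.006,0.12],"turn":0},{"jaw":0.95,"xyz":[0,-0.03,0.18],"turn":0},{"jaw":0.95,"xyz":[0.06,-0.06,0.24],"turn":0},{"jaw":0.95,"xyz":[0.11,-0.09,0.3],"turn":0},{"jaw":0.95,"xyz":[0.1275,-0.12,0.34],"turn":0}]'|egrep 'tcp|wid|ft'
python3 -m handwheel '[{"jaw":0.95,"xyz":[0.03,-0.02,0],"turn":0},{"jaw":0.95,"xyz":[0.06,-0.042,0],"turn":0},{"jaw":0.95,"xyz":[0.06,-0.042,0],"turn":0},{"jaw":0.95,"xyz":[0.06,-0.042,0],"turn":0},{"jaw":0.95,"xyz":[0.06,-0.042,0],"turn":0},{"jaw":0.95,"xyz":[0.06,-0.042,0],"turn":0},{"jaw":0.95,"xyz":[0.06,-0.042,0],"turn":0},{"jaw":0.95,"xyz":[0.06,-0.042,0],"turn":0}]'|egrep 'tcp|wid|ft'
cat >> panel.py <<'E'
def panelpose(tag):
    im,cal=look(tag); h=cv2.cvtColor(im,cv2.COLOR_BGR2HSV)
    p=(h[:,:,0]>14)&(h[:,:,0]<32)&(h[:,:,1]>55)&(h[:,:,2]>90)
    q=proj('wrist',[*wf([-70,-100]),27],cal)[0]
    m=np.zeros(p.shape,np.uint8); box=proj('wrist',np.c_[wf([(8,8),(-180,8),(-180,-250),(8,-250)]),[27]*4],cal)
    cv2.fillPoly(m,[box.astype(np.int32)],1)
    x=rect('wrist',p&(m>0),27,q,cal); print('panel',x,'jig',jf(x[:2]).round(1),'yaw rel',round(x[4]+81.07,2), 'at px',q.round())
E
python3 -c "
from panel import *
panelpose('w8')"
```

```text
tcp_pos: [623.8, -27.8, 236.1]
ft_force: [0.1, 0.2, -0.4]
gripper_width: 0.517
tcp_pos: [666.0, -58.4, 233.8]
ft_force: [-0.1, -1.3, -0.1]
gripper_width: 0.05
panel [593.6  51.4 180.  129.7 -81.1] jig [ -65.  -132.2] yaw rel -0.03 at px [431. 126.]
```

```bash
python3 -m handwheel '[{"jaw":0.95,"xyz":[-0.0585,-0.0093,-0.04],"turn":0},{"jaw":0.95,"xyz":[-0.0585,-0.0093,-0.12],"turn":0},{"jaw":0.95,"xyz":[-0.0585,-0.0093,-0.2],"turn":0},{"jaw":0.95,"xyz":[-0.0585,-0.0093,-0.27],"turn":0},{"jaw":0.95,"xyz":[-0.0585,-0.0093,-0.31],"turn":0},{"jaw":0.95,"xyz":[-0.0585,-0.0093,-0.335],"turn":0},{"jaw":0.95,"xyz":[-0.0585,-0.0093,-0.34],"turn":0},{"jaw":0.95,"xyz":[-0.0585,-0.0093,-0.34],"turn":0}]'|egrep 'tcp|wid|ft'
python3 -m handwheel '[{"jaw":0.95,"xyz":[-0.0013,0.008,0],"turn":0},{"jaw":0.95,"xyz":[-0.0025,0.016,0],"turn":0},{"jaw":0.95,"xyz":[-0.0038,0.024,0],"turn":0},{"jaw":0.95,"xyz":[-0.005,0.032,0],"turn":0},{"jaw":0.95,"xyz":[-0.0063,0.04,0],"turn":0},{"jaw":0.95,"xyz":[-0.0075,0.048,0],"turn":0},{"jaw":0.95,"xyz":[-0.0088,0.056,0],"turn":0},{"jaw":0.95,"xyz":[-0.0094,0.06,0],"turn":0}]'|egrep 'tcp|ft'
python3 -m handwheel '[{"jaw":0.95,"xyz":[-0.0006,0.004,0],"turn":0},{"jaw":0.95,"xyz":[-0.0013,0.008,0],"turn":0},{"jaw":0.95,"xyz":[-0.0019,0.012,0],"turn":0},{"jaw":0.95,"xyz":[-0.0025,0.016,0],"turn":0},{"jaw":0.95,"xyz":[-0.0031,0.02,0],"turn":0},{"jaw":0.95,"xyz":[-0.0035,0.022,0],"turn":0},{"jaw":0.95,"xyz":[-0.0038,0.024,0],"turn":0},{"jaw":0.95,"xyz":[-0.0038,0.024,0],"turn":0}]'|egrep 'tcp|ft'
```

```text
tcp_pos: [623.1, -65.7, -20.3]
ft_force: [-0.3, 0.1, 0.3]
gripper_width: 0.045
tcp_pos: [615.1, -19.9, -21.3]
ft_force: [0.7, -2.3, 2.2]
tcp_pos: [612.3, -5.4, -21.2]
ft_force: [0.8, -7.0, 1.2]
```

```bash
for i in 1 2; do python3 -m handwheel '[{"jaw":0.95,"xyz":[-0.0001,0.001,0],"turn":0},{"jaw":0.95,"xyz":[-0.0003,0.002,0],"turn":0},{"jaw":0.95,"xyz":[-0.0005,0.003,0],"turn":0},{"jaw":0.95,"xyz":[-0.0006,0.004,0],"turn":0},{"jaw":0.95,"xyz":[-0.0006,0.004,0],"turn":0},{"jaw":0.95,"xyz":[-0.0006,0.004,0],"turn":0},{"jaw":0.95,"xyz":[-0.0006,0.004,0],"turn":0},{"jaw":0.95,"xyz":[-0.0006,0.004,0],"turn":0}]'|egrep 'tcp|ft'; done
```

```text
tcp_pos: [611.6, -5.4, -21.2]
ft_force: [-0.1, -11.4, 1.5]
tcp_pos: [611.0, -5.4, -21.2]
ft_force: [1.2, -15.7, 1.8]
```

```bash
python3 -m handwheel '[{"jaw":0.95,"xyz":[0.002,-0.015,0],"turn":0},{"jaw":0.95,"xyz":[0.005,-0.035,0],"turn":0},{"jaw":0.95,"xyz":[0.005,-0.035,0.04],"turn":0},{"jaw":0.95,"xyz":[0.005,-0.035,0.12],"turn":0},{"jaw":0.95,"xyz":[0.02,-0.02,0.2],"turn":0},{"jaw":0.95,"xyz":[0.05,0.03,0.26],"turn":0},{"jaw":0.95,"xyz":[0.07,0.07,0.32],"turn":0},{"jaw":0.95,"xyz":[0.08,0.08,0.34],"turn":0}]'|egrep 'tcp|wid|ft'
python3 -m handwheel '[{"jaw":0.95,"xyz":[0,0,0],"turn":0},{"jaw":0.95,"xyz":[0,0,0],"turn":0},{"jaw":0.95,"xyz":[0,0,0],"turn":0},{"jaw":0.95,"xyz":[0,0,0],"turn":0},{"jaw":0.95,"xyz":[0,0,0],"turn":0},{"jaw":0.95,"xyz":[0,0,0],"turn":0},{"jaw":0.95,"xyz":[0,0,0],"turn":0},{"jaw":0.95,"xyz":[0,0,0],"turn":0}]'|egrep 'tcp|wid|ft'
python3 - <<'E'
from panel import *
panelpose('w9')
g=cv2.cvtColor(cv2.imread('pics/w9.png'),cv2.COLOR_BGR2GRAY); cal=dict(imaging.get_calibration('wrist')); cal['cam_to_world']=np.load('w9.npy')
E
```

```text
tcp_pos: [673.1, 68.2, 236.9]
ft_force: [-0.6, -1.2, -0.4]
gripper_width: 0.051
tcp_pos: [671.3, 63.5, 233.7]
ft_force: [0.1, -0.2, -0.8]
gripper_width: 0.052
panel [585.1  92.3 179.8 130.3 -81. ] jig [-67.1 -90.4] yaw rel 0.07 at px [344. 105.]
```

```bash
python3 -m handwheel '[{"jaw":0.4,"xyz":[-0.07,0.007,0],"turn":0},{"jaw":0,"xyz":[-0.14,0.014,0],"turn":0},{"jaw":0,"xyz":[-0.2,0.02,0],"turn":0},{"jaw":0,"xyz":[-0.2375,0.02,-0.04],"turn":0},{"jaw":0,"xyz":[-0.2375,0.02,-0.1],"turn":0},{"jaw":0,"xyz":[-0.2375,0.02,-0.16],"turn":0},{"jaw":0,"xyz":[-0.2375,0.02,-0.22],"turn":0},{"jaw":0,"xyz":[-0.2375,0.02,-0.26],"turn":0}]'|egrep 'tcp|wid|ft'
python3 -m handwheel '[{"jaw":0,"xyz":[0,0,-0.03],"turn":0},{"jaw":0,"xyz":[0,0,-0.06],"turn":0},{"jaw":0,"xyz":[0,0,-0.075],"turn":0},{"jaw":0,"xyz":[0,0,-0.08],"turn":0},{"jaw":0,"xyz":[0,0,-0.08],"turn":0},{"jaw":0,"xyz":[0.006,0.0009,-0.08],"turn":0},{"jaw":0,"xyz":[0.012,0.0019,-0.08],"turn":0},{"jaw":0,"xyz":[0.018,0.0028,-0.08],"turn":0}]'|egrep 'tcp|wid|ft'
python3 -m handwheel '[{"jaw":0,"xyz":[0.003,0.0005,0],"turn":0},{"jaw":0,"xyz":[0.006,0.0009,0],"turn":0},{"jaw":0,"xyz":[0.009,0.0014,0],"turn":0},{"jaw":0,"xyz":[0.012,0.0019,0],"turn":0},{"jaw":0,"xyz":[0.015,0.0023,0],"turn":0},{"jaw":0,"xyz":[0.018,0.0028,0],"turn":0},{"jaw":0,"xyz":[0.018,0.0028,0],"turn":0},{"jaw":0,"xyz":[0.018,0.0028,0],"turn":0}]'|egrep 'tcp|ft'
```

```text
tcp_pos: [492.4, 78.4, 37.0]
ft_force: [-0.3, 0.3, 0.0]
gripper_width: 0.875
tcp_pos: [507.5, 80.8, -21.0]
ft_force: [-0.3, 0.1, 0.5]
gripper_width: 0.999
tcp_pos: [510.6, 81.4, -22.7]
ft_force: [-16.9, -1.7, 13.3]
```

```bash
python3 -m handwheel '[{"jaw":0,"xyz":[-0.02,-0.003,0],"turn":0},{"jaw":0,"xyz":[-0.04,-0.006,0],"turn":0},{"jaw":0,"xyz":[-0.04,-0.006,0.07],"turn":0},{"jaw":0,"xyz":[-0.04,-0.03,0.14],"turn":0},{"jaw":0,"xyz":[-0.02,-0.08,0.2],"turn":-0.05},{"jaw":0,"xyz":[0.01,-0.14,0.25],"turn":-0.1},{"jaw":0,"xyz":[0.04,-0.2,0.28],"turn":-0.15},{"jaw":0,"xyz":[0.07,-0.26,0.3],"turn":-0.2}]'|egrep 'tcp|wid|ft'
python3 -m handwheel '[{"jaw":0,"xyz":[0.03,-0.06,0],"turn":-0.047},{"jaw":0,"xyz":[0.063,-0.123,0],"turn":-0.047},{"jaw":0,"xyz":[0.063,-0.123,0],"turn":-0.047},{"jaw":0,"xyz":[0.063,-0.123,0],"turn":-0.047},{"jaw":0,"xyz":[0.063,-0.123,0],"turn":-0.047},{"jaw":0,"xyz":[0.063,-0.123,0],"turn":-0.047},{"jaw":0,"xyz":[0.063,-0.123,0],"turn":-0.047},{"jaw":0,"xyz":[0.063,-0.123,0],"turn":-0.047}]'
cat >> panel.py <<'E'
def slips(tag,zs=20):
    im,cal=look(tag); h=cv2.cvtColor(im,cv2.COLOR_BGR2HSV); m=((h[:,:,1]<40)&(h[:,:,2]>110)).astype(np.uint8)
    out=[]
    for c in cv2.findContours(m,cv2.RETR_EXTERNAL,cv2.CHAIN_APPROX_NONE)[0]:
        if cv2.contourArea(c)<300 or c[:,0,1].max()>225: continue
        w=plane('wrist',c[:,0,:],zs,cal)[:,:2].astype(np.float32); (x,y),(a,b),t=cv2.minAreaRect(w)
        if a<b: a,b,t=b,a,t+90
        if 95<a<125 and 28<b<55: print('slip',np.round([x,y,a,b,(t+90)%180-90],1),'jig',jf([x,y]).round(1),'px',c[:,0].mean(0).round())
E
python3 - <<'E'
from panel import *
slips('w10')
im=imaging.capture('top'); cv2.imwrite('pics/t10.png',im); h=cv2.cvtColor(im,cv2.COLOR_BGR2HSV); sl=(h[:,:,1]<30)&(h[:,:,2]>215)
print(rect('top',sl,20,(404,176)),rect('top',sl,20,(410,220)))
E
```

```text
tcp_pos: [574.2, -113.7, 205.6]
ft_force: [-0.1, 0.7, -0.6]
gripper_width: 0.999
time: 46.0
tcp_pos: [620.0, -204.2, 203.8]
eef_rot: [[-0.999, 0.038, 0.0], [0.038, 0.999, 0.0], [-0.0, 0.0, -1.0]]
ft_force: [-0.1, 1.3, -0.6]
gripper_width: 0.999
grip_force: 0.0
slip [ 544.6 -208.4  109.6   36.3   -3.7] jig [-153.8 -381.2] px [313. 110.]
[ 410.8 -333.8   91.7   81.2    5.9] [ 410.8 -333.8   91.7   81.2    5.9]
```

```bash
python3 -m handwheel '[{"jaw":0,"xyz":[-0.06,-0.005,-0.03],"turn":-0.033},{"jaw":0,"xyz":[-0.1,-0.005,-0.1],"turn":-0.033},{"jaw":0,"xyz":[-0.1005,-0.005,-0.17],"turn":-0.033},{"jaw":0,"xyz":[-0.1005,-0.005,-0.23],"turn":-0.033},{"jaw":0,"xyz":[-0.1005,-0.005,-0.28],"turn":-0.033},{"jaw":0,"xyz":[-0.1005,-0.005,-0.31],"turn":-0.033},{"jaw":0,"xyz":[-0.1005,-0.005,-0.316],"turn":-0.033},{"jaw":0,"xyz":[-0.1005,-0.005,-0.316],"turn":-0.033}]'|egrep 'tcp|wid|ft'
python3 -m handwheel '[{"jaw":0.3,"xyz":[0,0,0],"turn":0},{"jaw":0.6,"xyz":[0,0,0],"turn":0},{"jaw":0.8,"xyz":[0,0,0],"turn":0},{"jaw":0.8,"xyz":[0,0,0],"turn":0},{"jaw":0.8,"xyz":[0,0,0],"turn":0},{"jaw":0.8,"xyz":[0,0,0],"turn":0},{"jaw":0.8,"xyz":[0,0,0],"turn":0},{"jaw":0.8,"xyz":[0,0,0],"turn":0}]' 30
```

```text
tcp_pos: [545.1, -208.6, -32.8]
ft_force: [-0.4, -0.3, -0.3]
gripper_width: 1.003
time: 48.1
tcp_pos: [544.5, -208.3, -33.3]
eef_rot: [[-0.998, 0.064, -0.0], [0.064, 0.998, 0.0], [0.0, 0.0, -1.0]]
ft_force: [0.0, -0.1, 0.4]
gripper_width: 0.411
grip_force: 30.0
```

```bash
python3 -m handwheel '[{"jaw":0.8,"xyz":[0,0,0.03],"turn":0},{"jaw":0.8,"xyz":[0,0,0.09],"turn":0},{"jaw":0.8,"xyz":[0,0.02,0.13],"turn":0.05},{"jaw":0.8,"xyz":[0.01,0.08,0.13],"turn":0.1},{"jaw":0.8,"xyz":[0.02,0.15,0.13],"turn":0.15},{"jaw":0.8,"xyz":[0.03,0.22,0.13],"turn":0.2},{"jaw":0.8,"xyz":[0.04,0.29,0.13],"turn":0.25},{"jaw":0.8,"xyz":[0.0475,0.36,0.13],"turn":0.28}]'|egrep 'tcp|wid|ft'
python3 -m handwheel '[{"jaw":0.8,"xyz":[0,0.06,0],"turn":0},{"jaw":0.8,"xyz":[0,0.0917,0],"turn":0},{"jaw":0.8,"xyz":[0,0.0917,0],"turn":0},{"jaw":0.8,"xyz":[0,0.0917,-0.03],"turn":0},{"jaw":0.8,"xyz":[0,0.0917,-0.06],"turn":0},{"jaw":0.8,"xyz":[0,0.0917,-0.08],"turn":0},{"jaw":0.8,"xyz":[0,0.0917,-0.09],"turn":0},{"jaw":0.8,"xyz":[0,0.0917,-0.0932],"turn":0}]'|egrep 'tcp|wid|ft'
python3 -m handwheel '[{"jaw":0.8,"xyz":[0,0,0],"turn":0},{"jaw":0.8,"xyz":[0,0,0],"turn":0},{"jaw":0.57,"xyz":[0,0,0],"turn":0},{"jaw":0.5,"xyz":[0,0,0],"turn":0},{"jaw":0.5,"xyz":[0,0,0],"turn":0},{"jaw":0.5,"xyz":[0,0,0],"turn":0},{"jaw":0.5,"xyz":[0,0,0.03],"turn":0},{"jaw":0.5,"xyz":[0,0,0.07],"turn":0}]'
```

```text
tcp_pos: [579.8, 63.4, 63.8]
ft_force: [0.8, -0.4, -2.4]
gripper_width: 0.408
tcp_pos: [580.4, 129.9, -5.8]
ft_force: [0.9, 0.3, -1.9]
gripper_width: 0.41
time: 51.1
tcp_pos: [579.5, 130.3, 46.7]
eef_rot: [[-0.988, -0.155, -0.002], [-0.155, 0.988, -0.001], [0.002, -0.0, -1.0]]
ft_force: [0.8, 0.3, 0.5]
gripper_width: 0.501
grip_force: 0.0
```

```bash
python3 -m handwheel '[{"jaw":0.95,"xyz":[0.005,-0.03,0],"turn":0},{"jaw":0.95,"xyz":[0.0093,-0.0593,0],"turn":0},{"jaw":0.95,"xyz":[0.0093,-0.0593,0],"turn":0},{"jaw":0.95,"xyz":[0.0093,-0.0593,0],"turn":0},{"jaw":0.95,"xyz":[0.0093,-0.0593,-0.03],"turn":0},{"jaw":0.95,"xyz":[0.0093,-0.0593,-0.06],"turn":0},{"jaw":0.95,"xyz":[0.0093,-0.0593,-0.07],"turn":0},{"jaw":0.95,"xyz":[0.0093,-0.0593,-0.07],"turn":0}]'|egrep 'tcp|wid|ft'
python3 -m handwheel '[{"jaw":0.95,"xyz":[-0.0015,0.01,0],"turn":0},{"jaw":0.95,"xyz":[-0.003,0.02,0],"turn":0},{"jaw":0.95,"xyz":[-0.0045,0.03,0],"turn":0},{"jaw":0.95,"xyz":[-0.006,0.04,0],"turn":0},{"jaw":0.95,"xyz":[-0.0075,0.05,0],"turn":0},{"jaw":0.95,"xyz":[-0.009,0.06,0],"turn":0},{"jaw":0.95,"xyz":[-0.0102,0.067,0],"turn":0},{"jaw":0.95,"xyz":[-0.0113,0.072,0],"turn":0}]'|egrep 'tcp|ft'
python3 -m handwheel '[{"jaw":0.95,"xyz":[0,0,0],"turn":0},{"jaw":0.95,"xyz":[0,0,0],"turn":0},{"jaw":0.95,"xyz":[0,0,0],"turn":0},{"jaw":0.95,"xyz":[0,0,0],"turn":0},{"jaw":0.95,"xyz":[0,0,0],"turn":0},{"jaw":0.95,"xyz":[0,0,0],"turn":0},{"jaw":0.95,"xyz":[0,0,0],"turn":0},{"jaw":0.95,"xyz":[0,0,0],"turn":0}]'|egrep 'tcp|ft'
```

```text
tcp_pos: [586.9, 86.7, -6.0]
ft_force: [0.4, -1.3, -0.1]
gripper_width: 0.051
tcp_pos: [579.6, 135.6, -5.7]
ft_force: [2.2, -14.3, 1.4]
tcp_pos: [579.6, 135.7, -5.7]
ft_force: [2.3, -8.6, 1.5]
```

```bash
python3 -m handwheel '[{"jaw":0.95,"xyz":[0,-0.02,0],"turn":0},{"jaw":0.95,"xyz":[0,-0.02,0.04],"turn":0},{"jaw":0.95,"xyz":[0,-0.02,0.08],"turn":0},{"jaw":0.95,"xyz":[-0.06,0,0.08],"turn":0},{"jaw":0.95,"xyz":[-0.1153,0.012,0.08],"turn":0},{"jaw":0.95,"xyz":[-0.1153,0.012,0.08],"turn":0},{"jaw":0.95,"xyz":[-0.1153,0.012,0.04],"turn":0},{"jaw":0.95,"xyz":[-0.1153,0.012,0],"turn":0}]'|egrep 'tcp|wid|ft'
python3 -m handwheel '[{"jaw":0.95,"xyz":[0,0,0],"turn":0},{"jaw":0.95,"xyz":[0.006,0.001,0],"turn":0},{"jaw":0.95,"xyz":[0.012,0.0019,0],"turn":0},{"jaw":0.95,"xyz":[0.019,0.003,0],"turn":0},{"jaw":0.95,"xyz":[0.026,0.0041,0],"turn":0},{"jaw":0.95,"xyz":[0.033,0.0052,0],"turn":0},{"jaw":0.95,"xyz":[0.039,0.0061,0],"turn":0},{"jaw":0.95,"xyz":[0.0435,0.0068,0],"turn":0}]'|egrep 'tcp|ft'
python3 -m handwheel '[{"jaw":0.95,"xyz":[0,0,0],"turn":0},{"jaw":0.95,"xyz":[0,0,0],"turn":0},{"jaw":0.95,"xyz":[0,0,0],"turn":0},{"jaw":0.95,"xyz":[0,0,0],"turn":0},{"jaw":0.95,"xyz":[0,0,0],"turn":0},{"jaw":0.95,"xyz":[0,0,0],"turn":0},{"jaw":0.95,"xyz":[0,0,0],"turn":0},{"jaw":0.95,"xyz":[0,0,0],"turn":0}]'|egrep 'tcp|ft'
```

```text
tcp_pos: [493.3, 149.9, -6.0]
ft_force: [1.0, -0.6, -0.3]
gripper_width: 0.049
tcp_pos: [519.9, 153.4, -6.5]
ft_force: [-13.9, -1.4, 9.7]
tcp_pos: [519.9, 153.4, -6.6]
ft_force: [-9.6, -1.7, 7.8]
```

```bash
python3 -m handwheel '[{"jaw":0.95,"xyz":[-0.02,-0.003,0],"turn":0},{"jaw":0.95,"xyz":[-0.03,-0.005,0.04],"turn":0},{"jaw":0.95,"xyz":[-0.03,-0.02,0.1],"turn":0},{"jaw":0.6,"xyz":[-0.03,-0.08,0.15],"turn":0},{"jaw":0.3,"xyz":[-0.03,-0.15,0.19],"turn":0},{"jaw":0,"xyz":[-0.03,-0.22,0.23],"turn":0.05},{"jaw":0,"xyz":[-0.03,-0.29,0.26],"turn":0.1},{"jaw":0,"xyz":[-0.035,-0.36,0.274],"turn":0.135}]'|egrep 'tcp|wid|ft'
python3 -m handwheel '[{"jaw":0,"xyz":[-0.005,-0.06,0],"turn":0},{"jaw":0,"xyz":[-0.005,-0.11,0],"turn":0},{"jaw":0,"xyz":[-0.005,-0.132,0],"turn":0},{"jaw":0,"xyz":[-0.005,-0.132,0],"turn":0},{"jaw":0,"xyz":[-0.005,-0.132,0],"turn":0},{"jaw":0,"xyz":[-0.005,-0.132,0],"turn":0},{"jaw":0,"xyz":[-0.005,-0.132,0],"turn":0},{"jaw":0,"xyz":[-0.005,-0.132,0],"turn":0}]'
python3 - <<'E'
from panel import *
slips('w11')
im=imaging.capture('top'); cv2.imwrite('pics/t11.png',im)
cv2.imwrite('pics/v9.png',np.vstack([cv2.imread('pics/w11.png')[:250],cv2.resize(im[105:245,230:470],(640,350))]))
E
```

```text
tcp_pos: [500.0, -117.9, 201.7]
ft_force: [1.3, -0.3, -0.2]
gripper_width: 0.534
time: 59.1
tcp_pos: [495.0, -214.4, 199.8]
eef_rot: [[-0.966, -0.26, 0.0], [-0.26, 0.966, 0.0], [-0.0, 0.0, -1.0]]
ft_force: [0.2, -0.2, -0.4]
gripper_width: 1.0
grip_force: 0.0
slip [ 420.1 -217.3  109.5   36.1   15.1] jig [-278.1 -370.7] px [332. 112.]
```

View pics/v9.png

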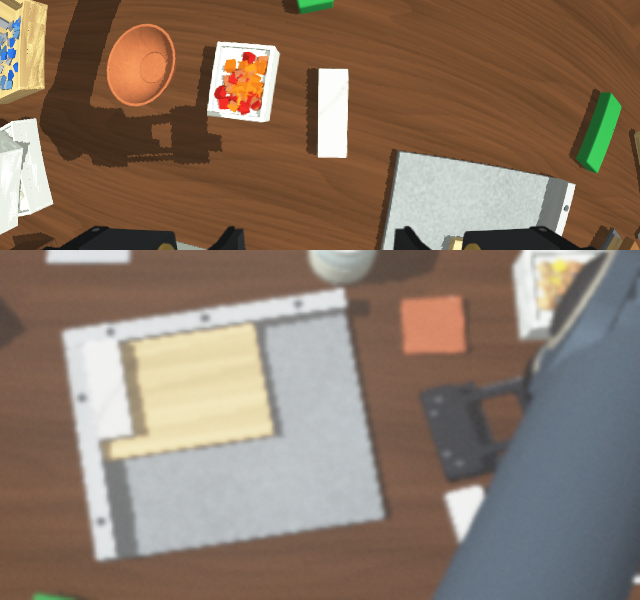

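Wrist/top view: slip B at px (333,112) clear of the tub; on the panel slip A is flush in the corner and the panel is home.

```bash
python3 -m handwheel '[{"jaw":0.3,"xyz":[-0.06,-0.003,-0.02],"turn":0},{"jaw":0.3,"xyz":[-0.0996,-0.003,-0.08],"turn":0},{"jaw":0.3,"xyz":[-0.0996,-0.003,-0.15],"turn":0},{"jaw":0.3,"xyz":[-0.0996,-0.003,-0.22],"turn":0},{"jaw":0.3,"xyz":[-0.0996,-0.003,-0.27],"turn":0},{"jaw":0.3,"xyz":[-0.0996,-0.003,-0.3],"turn":0},{"jaw":0.3,"xyz":[-0.0996,-0.003,-0.311],"turn":0},{"jaw":0.3,"xyz":[-0.0996,-0.003,-0.311],"turn":0}]'|egrep 'tcp|wid|ft'
python3 -m handwheel '[{"jaw":0.5,"xyz":[0,0,0],"turn":0},{"jaw":0.8,"xyz":[0,0,0],"turn":0},{"jaw":0.8,"xyz":[0,0,0],"turn":0},{"jaw":0.8,"xyz":[0,0,0],"turn":0},{"jaw":0.8,"xyz":[0,0,0],"turn":0},{"jaw":0.8,"xyz":[0,0,0],"turn":0},{"jaw":0.8,"xyz":[0,0,0],"turn":0},{"jaw":0.8,"xyz":[0,0,0],"turn":0}]' 30
```

```text
tcp_pos: [420.3, -217.4, -33.4]
ft_force: [-0.7, -0.0, -0.7]
gripper_width: 0.7
time: 61.2
tcp_pos: [420.6, -217.2, -33.0]
eef_rot: [[-0.966, -0.259, 0.001], [-0.259, 0.966, 0.0], [-0.001, -0.0, -1.0]]
ft_force: [-0.4, 0.5, 6.1]
gripper_width: 0.41
grip_force: 30.0
```

```bash
python3 -m handwheel '[{"jaw":0.8,"xyz":[0,0,0.03],"turn":0},{"jaw":0.8,"xyz":[0,0,0.09],"turn":0},{"jaw":0.8,"xyz":[0.01,0.02,0.13],"turn":0},{"jaw":0.8,"xyz":[0.04,0.07,0.13],"turn":-0.03},{"jaw":0.8,"xyz":[0.07,0.13,0.13],"turn":-0.06},{"jaw":0.8,"xyz":[0.1,0.19,0.13],"turn":-0.1},{"jaw":0.8,"xyz":[0.13,0.25,0.13],"turn":-0.135},{"jaw":0.8,"xyz":[0.16,0.31,0.13],"turn":-0.135}]'|egrep 'tcp|wid|ft'
python3 -m handwheel '[{"jaw":0.8,"xyz":[0.03,0.06,0],"turn":0},{"jaw":0.8,"xyz":[0.0592,0.1166,0],"turn":0},{"jaw":0.8,"xyz":[0.0592,0.1166,0],"turn":0},{"jaw":0.8,"xyz":[0.0592,0.1166,-0.03],"turn":0},{"jaw":0.8,"xyz":[0.0592,0.1166,-0.06],"turn":0},{"jaw":0.8,"xyz":[0.0592,0.1166,-0.08],"turn":0},{"jaw":0.8,"xyz":[0.0592,0.1166,-0.09],"turn":0},{"jaw":0.8,"xyz":[0.0592,0.1166,-0.0932],"turn":0}]'|egrep 'tcp|wid|ft'
python3 -m handwheel '[{"jaw":0.8,"xyz":[0,0,0],"turn":0},{"jaw":0.8,"xyz":[0,0,0],"turn":0},{"jaw":0.57,"xyz":[0,0,0],"turn":0},{"jaw":0.5,"xyz":[0,0,0],"turn":0},{"jaw":0.5,"xyz":[0,0,0],"turn":0},{"jaw":0.5,"xyz":[0,0,0],"turn":0},{"jaw":0.5,"xyz":[0,0,0.03],"turn":0},{"jaw":0.5,"xyz":[0,0,0.07],"turn":0}]'
```

```text
tcp_pos: [540.0, 16.9, 63.5]
ft_force: [0.6, -0.1, -2.4]
gripper_width: 0.411
tcp_pos: [584.4, 102.4, -6.0]
ft_force: [-4.6, -1.1, 9.2]
gripper_width: 0.407
time: 64.2
tcp_pos: [583.8, 102.6, 46.6]
eef_rot: [[-0.988, -0.155, -0.002], [-0.155, 0.988, -0.001], [0.002, -0.0, -1.0]]
ft_force: [0.5, -0.2, 1.0]
gripper_width: 0.497
grip_force: 0.0
```

```bash
python3 -m handwheel '[{"jaw":0.95,"xyz":[0.005,-0.03,0],"turn":0},{"jaw":0.95,"xyz":[0.0093,-0.0593,0],"turn":0},{"jaw":0.95,"xyz":[0.0093,-0.0593,0],"turn":0},{"jaw":0.95,"xyz":[0.0093,-0.0593,0],"turn":0},{"jaw":0.95,"xyz":[0.0093,-0.0593,-0.03],"turn":0},{"jaw":0.95,"xyz":[0.0093,-0.0593,-0.06],"turn":0},{"jaw":0.95,"xyz":[0.0093,-0.0593,-0.07],"turn":0},{"jaw":0.95,"xyz":[0.0093,-0.0593,-0.07],"turn":0}]'|egrep 'tcp|wid|ft'
python3 -m handwheel '[{"jaw":0.95,"xyz":[-0.0015,0.01,0],"turn":0},{"jaw":0.95,"xyz":[-0.003,0.02,0],"turn":0},{"jaw":0.95,"xyz":[-0.0045,0.03,0],"turn":0},{"jaw":0.95,"xyz":[-0.006,0.04,0],"turn":0},{"jaw":0.95,"xyz":[-0.0075,0.05,0],"turn":0},{"jaw":0.95,"xyz":[-0.009,0.058,0],"turn":0},{"jaw":0.95,"xyz":[-0.01,0.063,0],"turn":0},{"jaw":0.95,"xyz":[-0.0104,0.066,0],"turn":0}]'|egrep 'tcp|ft'
python3 -m handwheel '[{"jaw":0.95,"xyz":[0,0,0],"turn":0},{"jaw":0.95,"xyz":[0,0,0],"turn":0},{"jaw":0.95,"xyz":[0,0,0],"turn":0},{"jaw":0.95,"xyz":[0,0,0],"turn":0},{"jaw":0.95,"xyz":[0,0,0],"turn":0},{"jaw":0.95,"xyz":[0,0,0],"turn":0},{"jaw":0.95,"xyz":[0,0,0],"turn":0},{"jaw":0.95,"xyz":[0,0,0],"turn":0}]'|egrep 'tcp|ft'
python3 -m handwheel '[{"jaw":0.95,"xyz":[0,-0.02,0],"turn":0},{"jaw":0.95,"xyz":[0,-0.02,0.04],"turn":0},{"jaw":0.95,"xyz":[0,-0.02,0.08],"turn":0},{"jaw":0.95,"xyz":[-0.06,0,0.08],"turn":0},{"jaw":0.95,"xyz":[-0.1152,0.01,0.08],"turn":0},{"jaw":0.95,"xyz":[-0.1152,0.01,0.08],"turn":0},{"jaw":0.95,"xyz":[-0.1152,0.01,0.04],"turn":0},{"jaw":0.95,"xyz":[-0.1152,0.01,0],"turn":0}]'|egrep 'tcp|wid|ft'
python3 -m handwheel '[{"jaw":0.95,"xyz":[0,0,0],"turn":0},{"jaw":0.95,"xyz":[0.006,0.001,0],"turn":0},{"jaw":0.95,"xyz":[0.012,0.0019,0],"turn":0},{"jaw":0.95,"xyz":[0.019,0.003,0],"turn":0},{"jaw":0.95,"xyz":[0.026,0.0041,0],"turn":0},{"jaw":0.95,"xyz":[0.033,0.0052,0],"turn":0},{"jaw":0.95,"xyz":[0.039,0.0061,0],"turn":0},{"jaw":0.95,"xyz":[0.0435,0.0068,0],"turn":0}]'|egrep 'tcp|ft'
python3 -m handwheel '[{"jaw":0.95,"xyz":[0,0,0],"turn":0},{"jaw":0.95,"xyz":[0,0,0],"turn":0},{"jaw":0.95,"xyz":[0,0,0],"turn":0},{"jaw":0.95,"xyz":[0,0,0],"turn":0},{"jaw":0.95,"xyz":[0,0,0],"turn":0},{"jaw":0.95,"xyz":[0,0,0],"turn":0},{"jaw":0.95,"xyz":[0,0,0],"turn":0},{"jaw":0.95,"xyz":[0,0,0],"turn":0}]'|egrep 'tcp|ft'
```

```text
tcp_pos: [591.3, 59.1, -6.2]
ft_force: [0.8, -0.0, 0.4]
gripper_width: 0.047
tcp_pos: [585.2, 100.0, -5.6]
ft_force: [3.7, -16.2, 0.5]
tcp_pos: [585.2, 100.0, -5.6]
ft_force: [3.2, -14.1, 0.8]
tcp_pos: [498.4, 116.6, -6.2]
ft_force: [0.4, -0.4, 0.4]
gripper_width: 0.048
tcp_pos: [525.1, 119.8, -6.6]
ft_force: [-13.4, -1.9, 10.1]
tcp_pos: [525.1, 119.8, -6.7]
ft_force: [-10.4, -1.6, 5.9]
```

```bash
python3 -m handwheel '[{"jaw":0.95,"xyz":[-0.02,-0.003,0],"turn":0},{"jaw":0.95,"xyz":[-0.03,-0.005,0.04],"turn":0},{"jaw":0.95,"xyz":[-0.03,-0.01,0.11],"turn":0},{"jaw":0.95,"xyz":[0,-0.02,0.18],"turn":0},{"jaw":0.95,"xyz":[0.05,-0.04,0.24],"turn":0},{"jaw":0.95,"xyz":[0.11,-0.06,0.29],"turn":0},{"jaw":0.95,"xyz":[0.17,-0.075,0.32],"turn":0},{"jaw":0.95,"xyz":[0.188,-0.075,0.32],"turn":0}]'|egrep 'tcp|wid|ft'
python3 -m handwheel '[{"jaw":0.95,"xyz":[0,0,0],"turn":0},{"jaw":0.95,"xyz":[0,0,0],"turn":0},{"jaw":0.95,"xyz":[0,0,0],"turn":0},{"jaw":0.95,"xyz":[0,0,0],"turn":0},{"jaw":0.95,"xyz":[0,0,0],"turn":0},{"jaw":0.95,"xyz":[0,0,0],"turn":0},{"jaw":0.95,"xyz":[0,0,0],"turn":0},{"jaw":0.95,"xyz":[0,0,0],"turn":0}]'|egrep 'tim|tcp|wid|ft'
python3 - <<'E'
from panel import *
im,cal=look('w12'); g=cv2.cvtColor(im,cv2.COLOR_BGR2GRAY)
P=lambda q,z:proj('wrist',np.c_[wf(q),[z]*len(q)],cal)
print(P([(0,0),(-110,0),(-110,-36),(-110,-72),(0,-72)],47).round(1).tolist(),P([(-130,0),(-130,-180),(0,-180)],27).round(1).tolist())
cv2.imwrite('pics/v10.png',cv2.resize(im[0:220,200:460],None,fx=2.7,fy=2.7,interpolation=2))
E
```

```text
tcp_pos: [674.5, 62.4, 236.2]
ft_force: [0.6, 0.9, -0.8]
gripper_width: 0.051
time: 72.2
tcp_pos: [671.0, 64.2, 234.1]
ft_force: [-0.2, 0.5, 0.3]
gripper_width: 0.05
[[419.9, 161.4], [422.8, 76.9], [395.7, 74.8], [367.4, 73.3], [366.0, 160.3]] [[418.0, 63.9], [281.7, 59.9], [282.5, 157.8]]
```

View pics/v10.png

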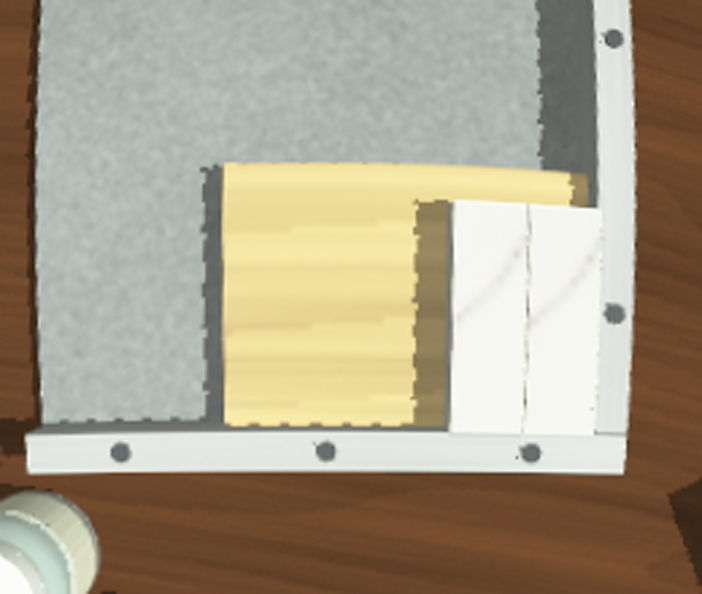

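The view shows both slips tight in the corner: slip ends at px (368,74) against 73 expected, and panel edges within about 1 mm of home. The robot is clear, so I'm handing in.

```bash
python3 -c "
from rig import r; print(r.finish_job())"
```

```text
the job is handed in; nothing more can be done
None
```

I handed the job in at about 72 s of the 210 s allowed; no verdict came back. The beating block is centred and released on its rest, the panel is home against both rails to within about 1 mm, and both slips on the table are laid tight and square in the corner.

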